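Stirring paddle from the rinse tank to storage

TASK

Bring the stirring paddle out of the covered rinse tank: its blade hangs crosswise under the slot of the cover, so turn it in line with the slot to draw it out. Lean it on the drip rack, blade edge down in the pan and shaft in the V, and let go so that it rests there a moment; then take it again by the shaft and lay it flat in the empty place of the storage tray, the same way round as the paddle already there, and let go. Leave that paddle and the bottles and the beaker where they are.

Things in the scene. Friction and masses are not known exactly. Their poses are not given: they have to be found in the camera images.
- paddle_tang (a point): Centre of the flat drive tang at the top of the 180 mm steel stirring paddle that hangs in the tank, 158 mm up from its lower blade edge. z: along the shaft from blade to tang; x: flat normal of both tang and blade; y: across them (half a turn about z is no difference). Tang 44 mm tall, 24 wide (y), 10 thick (x). It stands up above the cover at the start; about 150 g in all
- paddle_shaft (a point): Point on the axis of the same paddle's round 10 mm shaft, 65 mm from the lower blade edge; same axes. The bare shaft runs from 25 to 130 mm; then a collar of 26 mm diameter at 130-136 mm, by which the paddle hangs on the cover astride the slot at the start; then the tang. The centre of mass is at 80 mm
- paddle_end (a point): Middle of the same paddle's lower blade edge (0 mm); same axes. The blade is 70 mm wide (y), 25 mm tall (z) and 4 mm thick (x), parallel to the tang. At the start it hangs inside the tank, turned 57 to 90 degrees from the slot
- tank_slot (a point): Centre of the slot in the grey cover of the fixed clear rinse tank, at the cover's top (142 mm above the worktop). Slot 82 mm long along this x, 14 mm wide along y; cover 150 x 150 mm, 6 mm thick, flat on top. The blade passes only in line with the slot, within about 8 degrees; the paddle must rise at least 131 mm to clear the cover
- drip_rack: Fixed steel drip rack: pan 136 x 120 mm with rim, x towards its stop lip (roughly to the robot's left), z up, origin on the worktop. The paddle leans in it at about 45 degrees in the x-z plane: lower blade edge on the pan floor, across it, against the stop lip or a little short of it; shaft in a wire V; tang up at the other end (smaller x)
- rack_foot (a point): Where the lower blade edge is to stand: on the pan floor at x = +75 mm of the rack, 4 mm above the worktop; same axes. The stop lip's inner face is 9 mm beyond at x = +84 mm and 16 mm high, so the edge may slide that far
- rack_vee (a point): Top of the wire at the bottom of the V, at (+2, 0, +65) mm of the rack; same axes. The V of 6 mm wire stands upright across x, 48 mm wide and 26 mm high, its legs 46 mm to either side. A shaft leaning at 45 degrees rests with its axis about 11 mm above this point
- storage_tray: Fixed grey storage tray with two places, 200 (x) x 180 (y) mm, origin under its middle, x roughly to the robot's left, z up. Across it run a shelf for the blades (x = +67 to +89 mm, top 40 mm high, then a back lip 50 mm high) and a saddle bar with a 90-degree V per shaft (x = -34 to -20 mm, teeth 50 mm high). Rims 12 mm high. Place y = +44 mm is empty, y = -44 mm taken
- free_place (a point): Where the point paddle_shaft belongs in the empty place: (+20, +44, +42) mm of the tray; same axes as the tray. The paddle lies level along x: blade flat on the shelf with its lower edge at x = +85 mm, shaft in the V, collar and tang beyond the saddle (smaller x)
- stored_paddle_shaft (a point): The same shaft point of the identical paddle that already lies in the tray's other place, at (+20, -44, +42) mm of the tray (leave it alone)
- bottle_red_cap: White bottle with red cap, 49 mm wide, 100 mm tall, origin under its middle (leave it alone)
- small_beaker: Small glass beaker, 53 x 59 x 61 mm, origin under its middle (leave it alone)
- amber_bottle: Small brown bottle, 40 mm wide, 82 mm tall, origin under its middle (leave it alone)
Mind the look-alikes: they are no part of the job. Leave any orange look-alike of the part that bears paddle_tang alone.

How it is judged:
By the outcome, as a careful person would: the job done as asked, in the order asked, and still so for the second after the job is handed in, with the robot touching nothing.
It also fails if it takes over 69 s, if anything falls off the work surface, if the arm or the gripper's body presses on something with over 40 N, if the wrist force passes 120 N, or if a joint passes its speed limit or range.

ROBOT

A 6-joint arm with a two-finger parallel gripper is mounted at the origin on a cart in front of the work surface, level with it; the furniture and walls round the work are solid. World frame = base frame: x ahead of the robot, y to its left, z up, the work surface at z = 0. Lengths are in m, angles in rad, forces in N, time in s.
With the tool pointing down it reaches from about 0.35 to 0.875 m from the base axis. Payload 4.2 kg.
Tool frame: the origin (TCP) lies on the centre line of the jaws, within the pads' length; the fingertips stand 25 mm ahead of it and the grasp point (between the pads) lies 6 mm ahead of it; x points along the fingers, y is the direction in which the jaws open and shut, and the axes are right-handed (so a half turn about x gives the same grasp; the last joint's range is limited). The gripper opens to 87 mm and grips with 3 to 60 N. Pads are 19 mm wide; open, the fingers measure 117 mm over their backs; the gripper's body (75 mm by 190 mm) begins 51 mm behind the grasp point.
Start: joints at [1.598, 0.385, 0.008, 0, -1.194, -0.259], TCP at [0.144, 0.608, 0.248] pointing down, gripper open.
Joint ranges: [-3.14, 3.14], [-1.21, 2.06], [-1.07, 1.41], [-3.16, 2.05], [-2.99, -0.16], [-3.1, 3.1]. Speed limits (rad/s): [2.79, 2.79, 3.14, 3.14, 3.14, 3.14].

INTERFACE

Orientations are given as a unit quaternion [w, x, y, z].
In Python, from station import env gives the robot as it stands. The module is installed in compiled form; this text tells all that it offers.
- The arm moves only by the tool step_arm, never from a script. Its argument "steps" is a list of rows, each a list of 5 numbers: the shift along the tool's x, y, z in mm, then the turn about the tool's x in degrees, then the finger opening in mm, from 0 to 87. A call has exactly 10 rows; each row is the pose to reach, as a shift and turn from the pose commanded when the call began, along the tool's axes at that moment; what a row does not reach only later rows make up. A row lasts 1/12 s, in which the tool goes at most 41.7 mm and 7.16 degrees, less where a joint would pass 70% of its speed; a pose out of reach is approached as far as the arm can. A call with a gripper value outside its range is refused whole. The fingers move at their own pace and stop on an object; "force" is the grip in N (left out, the last holds). Time passes only in rows, so rows that repeat a pose let the fingers close, or fill a call up. It gives the time, the measured TCP pose, the force and the opening at its end, in the units of the state.
- env.read_state(): the state, without advancing time (a new reading comes with each control period).
- env.snapshot(name): name is "side" or "top" or "wrist"; returns the picture (420x560x3 uint8, blue, green, red); there is no depth.
- env.get_calibration(name): a dict with "fx", "fy", "cx", "cy" (pixels), "position" and "rotation" of the camera in the world. Camera axes: x right, y down, z forward; pixel columns grow to the right and rows downward; lengths in m; the calibration is good to about 2 mm. A picture is of the moment at which its call begins: read the wrist's pose just before it. get_calibration takes no time and is no camera call; for the wrist camera it gives the pose at the moment of the call.
- env.close_job(): hands the job in, once; it reports no verdict.
The state is a dict: "time": time; "qpos": joint angles; "qvel": joint speeds; "effort": joint torques, N m; "tcp_pos": TCP position; "tool_rot": TCP orientation; "ft_force": force on the tool from outside, world axes, zero at the start; "torque": the same for the moment, N m; "width": finger opening in m.
Only numpy, scipy, OpenCV 4.12 (cv2) and the standard library are available. Lean on these libraries where they do the work, as an engineer would, in place of code of your own. Each camera call takes 0.05 s, during which the arm holds its last target.

## Working session

There is one attempt and no reset: what is moved stays moved. The work goes in short steps, Python scripts to look and compute and a tool call to move; the robot and the scene stay as the last step left them, time stands still between calls to the robot, and variables do not carry over. Pictures are saved under pics/ and viewed, and the job is handed in when it is done.

Besides the shell and the picture viewer there is one more tool, called after ">>>" by a JSON object that holds its "api" and its "payload", one argument or row to a line. step_arm: Moves the arm, as the interface text tells. Its arguments: {"type":"object","properties":{"steps":{"type":"array","items":{"type":"array","items":{"type":"number"}}},"force":{"type":"number"}},"required":["steps"]}

```bash
mkdir -p pics; ls
python3 - <<'E'
from station import env
import cv2
s=env.read_state();print(s)
for n in("side","top","wrist"):
    cv2.imwrite(f"pics/{n}0.png",env.snapshot(n));c=env.get_calibration(n);print(n,c)
E
```

```text
pics
{'time': 0.0, 'qpos': array([ 1.59756639e+00,  3.85549591e-01,  6.59807686e-03, -5.38816013e-04,
       -1.19399473e+00, -2.58612929e-01]), 'qvel': array([-0.00194949,  0.00057883, -0.00062739,  0.001315  ,  0.00160253,
       -0.0012493 ]), 'effort': array([ 6.76118143e-04, -3.90665102e+01,  1.87405801e+01,  4.21983048e+00,
        1.09997435e-02, -1.98203306e-04]), 'tcp_pos': array([0.14344317, 0.60773594, 0.24644699]), 'tool_rot': array([ 0.08107757, -0.7022854 ,  0.0826327 ,  0.70241973]), 'ft_force': array([ 0.35234046,  0.35422042, -0.40936845]), 'torque': array([-0.04514973, -0.06171704, -0.00695254]), 'width': 0.08723434431073511}
side {'fx': 474.9165327802271, 'fy': 474.9165327802271, 'cx': 277.2183637151807, 'cy': 200.3106423977815, 'position': array([0.41296911, 1.05110207, 0.78952999]), 'rotation': array([ 0.02089347, -0.05911268,  0.8847603 , -0.46180988])}
top {'fx': 420.20645678450836, 'fy': 420.20645678450836, 'cx': 274.912237314446, 'cy': 208.47857884339894, 'position': array([0.40424235, 0.08956022, 1.4765984 ]), 'rotation': array([-0.02417729,  0.70673345, -0.70602288,  0.03840567])}
wrist {'fx': 296.8380414087848, 'fy': 296.8380414087848, 'cx': 281.75552737351086, 'cy': 213.3023781779626, 'position': array([0.22144594, 0.59057264, 0.38370668]), 'rotation': array([-0.09171305, -0.61384559,  0.77560561,  0.11497062])}
```

View pics/side0.png

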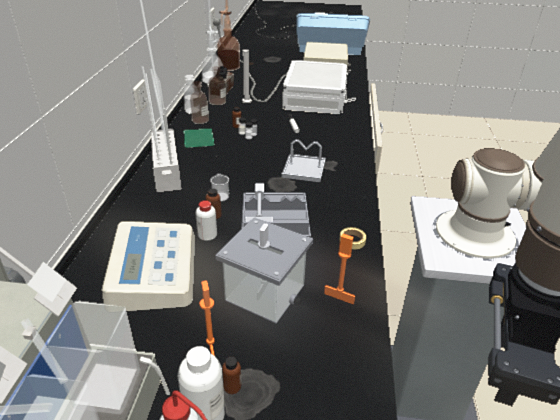

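View pics/top0.png

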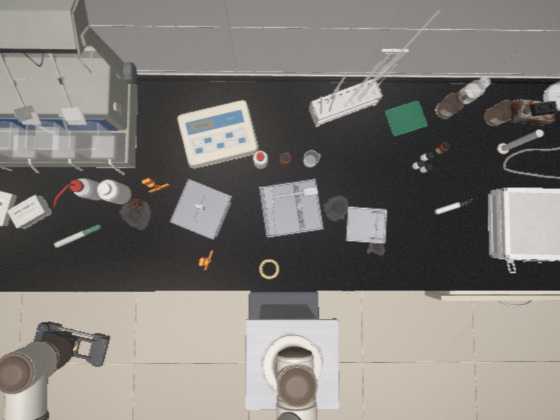

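View pics/wrist0.png

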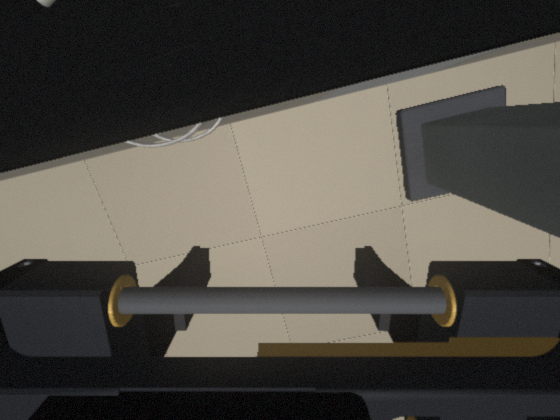

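```bash
cat > h.py <<'E'
import numpy as np,cv2
from scipy.spatial.transform import Rotation as Rn
def q2R(q): return Rn.from_quat([q[1],q[2],q[3],q[0]]).as_matrix()
class Cam:
    def __init__(s,c):
        s.c=c;s.R=q2R(c["rotation"]);s.p=np.array(c["position"])
    def ray(s,u,v):
        c=s.c;d=s.R@np.array([(u-c["cx"])/c["fx"],(v-c["cy"])/c["fy"],1]);return d/np.linalg.norm(d)
    def plane(s,u,v,z):
        d=s.ray(u,v);return s.p+d*(z-s.p[2])/d[2]
    def proj(s,P):
        q=s.R.T@(np.array(P)-s.p);c=s.c;return np.array([c["cx"]+c["fx"]*q[0]/q[2],c["cy"]+c["fy"]*q[1]/q[2]])
def tri(obs):
    A=np.zeros((3,3));b=np.zeros(3)
    for cam,u,v in obs:
        d=cam.ray(u,v);M=np.eye(3)-np.outer(d,d);A+=M;b+=M@cam.p
    P=np.linalg.solve(A,b)
    return P,[round(float(np.linalg.norm((np.eye(3)-np.outer(c.ray(u,v),c.ray(u,v)))@(P-c.p)))*1000,1) for c,u,v in obs]
def crop(img,x0,y0,x1,y1,k,name):
    o=cv2.resize(img[y0:y1,x0:x1],None,fx=k,fy=k,interpolation=cv2.INTER_CUBIC)
    cv2.imwrite(name,o)
E
python3 - <<'E'
from h import *
from station import env
t=cv2.imread("pics/top0.png");s=cv2.imread("pics/side0.png")
crop(t,160,140,400,280,3.3,"pics/tc.png");crop(s,200,130,370,310,3.3,"pics/sc.png")
C=Cam(env.get_calibration("top"))
for n,u,v,z in [("slot",200,207,.142),("tang",201,206,.19),("tray",291,208,.04),("rack",366,225,.0),("or1",155,185,0),("or2",206,260,0)]: print(n,C.plane(u,v,z).round(3))
print(q2R(env.read_state()["tool_rot"]).round(3))
W=Cam(env.get_calibration("wrist"));T=q2R(env.read_state()["tool_rot"])
print("cam in tool",(T.T@(W.p-env.read_state()["tcp_pos"])).round(4),(T.T@W.R).round(3))
E
```

```text
slot [0.527 0.301 0.142]
tang [0.526 0.29  0.19 ]
tray [0.534 0.005 0.04 ]
rack [ 0.477 -0.262  0.   ]
or1 [0.618 0.483 0.   ]
or2 [0.355 0.3   0.   ]
[[-0.    -0.23  -0.973]
 [-0.002 -0.973  0.23 ]
 [-1.     0.002 -0.   ]]
cam in tool [-0.137  -0.0008 -0.0799] [[ 0.001 -0.291  0.957]
 [ 1.     0.    -0.   ]
 [-0.     0.957  0.291]]
```

View pics/tc.png

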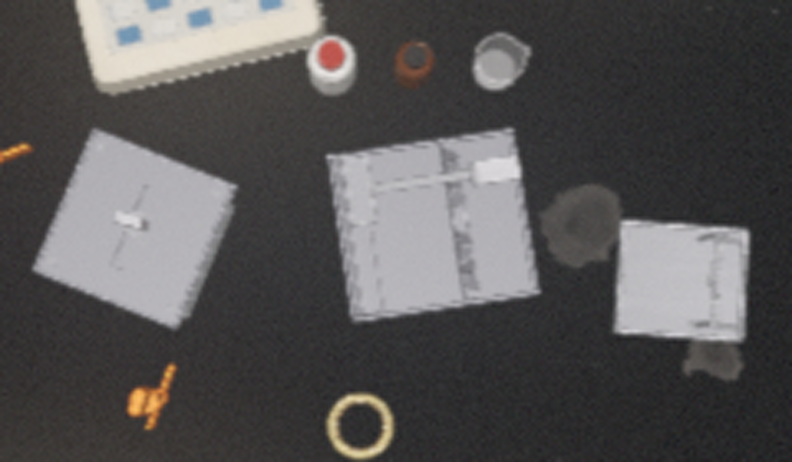

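View pics/sc.png

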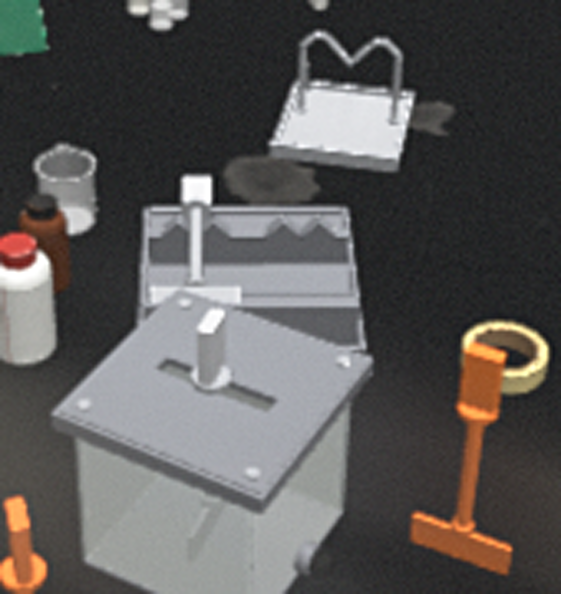

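```bash
cat >> h.py <<'E'
def delta(target,yaw=None):
    "tool shift mm to bring TCP to world target; yaw = wanted tool-y yaw deg (mod 180)"
    from station import env
    s=env.read_state();T=q2R(s["tool_rot"]);d=T.T@(np.array(target)-s["tcp_pos"])*1000
    y0=np.degrees(np.arctan2(T[1,1],T[0,1]))
    tr=None if yaw is None else -((yaw-y0+90)%180-90)
    print("t",round(s["time"],2),"tcp",s["tcp_pos"].round(4),"yaw",round(y0,2),"q6",s["qpos"][5].round(2),"shift",d.round(1),"turn",tr,"F",s["ft_force"].round(1),"w",round(s["width"]*1000,1))
E
python3 -c "
from h import *
delta([.522,.295,.33],69)"
```

```text
t 0.15 tcp [0.1435 0.6079 0.2467] yaw -103.29 q6 -0.26 shift [ -82.9  217.6 -440.3] turn 7.7123232675265285 F [ 0.2 -0.7 -0. ] w 87.2
```

>>> {"api": "step_arm", "payload": {
  "steps": [
    [-30,5,-10,0,87],
    [-60,25,-45,0,87],
    [-80,42,-80,1,87],
    [-83,58,-115,2,87],
    [-83,74,-150,3,87],
    [-83,91,-185,4,87],
    [-83,108,-220,5,87],
    [-83,126,-255,6,87],
    [-83,143,-290,7,87],
    [-83,160,-325,7.7,87]
  ]
}}

```text
time: 0.98
tcp_pos: [0.4241, 0.3762, 0.3305]
tool_rot: [0.129, -0.695, 0.129, 0.695]
ft_force: [-0.4, 1.3, 0.1]
width: 0.0866
```

```bash
python3 -c "
from h import *
delta([.522,.295,.33],69)"
```

```text
t 0.98 tcp [0.4241 0.3762 0.3305] yaw -111.02 q6 0.19 shift [   0.4   40.7 -120.5] turn -0.01837993372089386 F [-0.4  1.3  0.1] w 86.6
```

>>> {"api": "step_arm", "payload": {
  "steps": [
    [0,12,-35,0,87],
    [0,24,-70,0,87],
    [0,34,-100,0,87],
    [0,40,-115,0,87],
    [0,41,-120,0,87],
    [0,41,-120,0,87],
    [0,41,-120,0,87],
    [0,41,-120,0,87],
    [0,41,-120,0,87],
    [0,41,-120,0,87]
  ]
}}

```text
time: 1.82
tcp_pos: [0.5197, 0.2975, 0.3307]
tool_rot: [-0.128, 0.695, -0.128, -0.695]
ft_force: [0.7, 0.7, 0.4]
width: 0.0867
```

Run:
```python
from h import *
from station import env
import pickle
delta([.522,.295,.33],69)
c=env.get_calibration("wrist");im=env.snapshot("wrist");cv2.imwrite("pics/w1.png",im);pickle.dump(c,open("w1.pkl","wb"))
W=Cam(c);print(W.proj([.527,.301,.142]),W.proj([.526,.29,.19]))
```

```text
t 1.82 tcp [0.5197 0.2975 0.3307] yaw -110.88 q6 0.42 shift [ 0.7  1.5 -3. ] turn 0.1158290495111487 F [0.7 0.7 0.4] w 86.7
[277.41561563 192.11354233] [287.68088965 200.17542952]
```

View pics/w1.png

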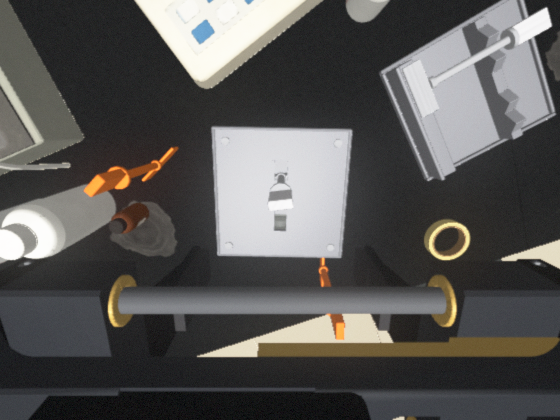

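Run:
```python
from h import *
im=cv2.imread("pics/w1.png")
crop(im,200,115,360,265,5,"pics/w1c.png");crop(im,370,0,560,190,4,"pics/w1t.png")
```

```text
(no output)
```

View pics/w1c.png

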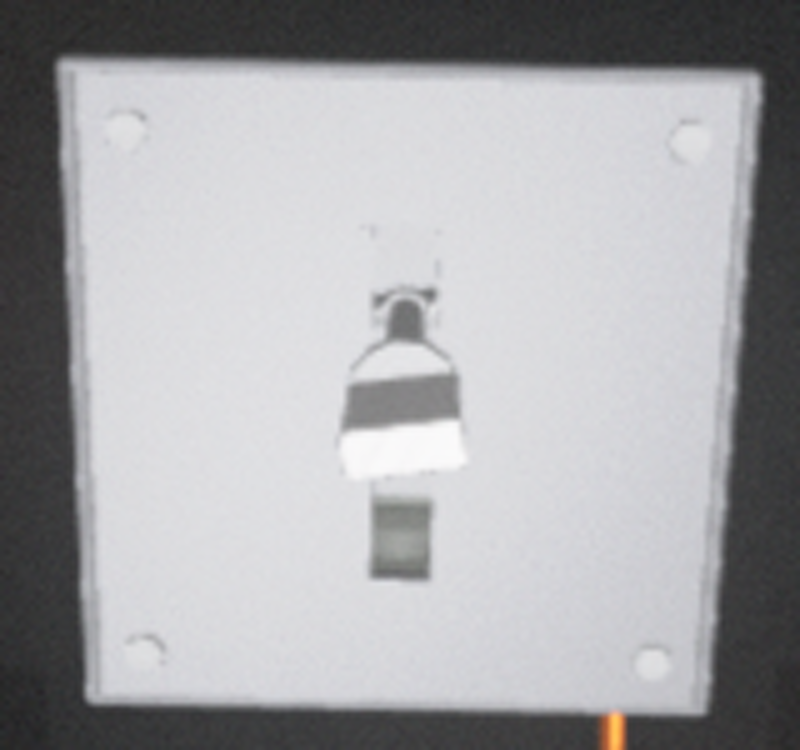

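View pics/w1t.png

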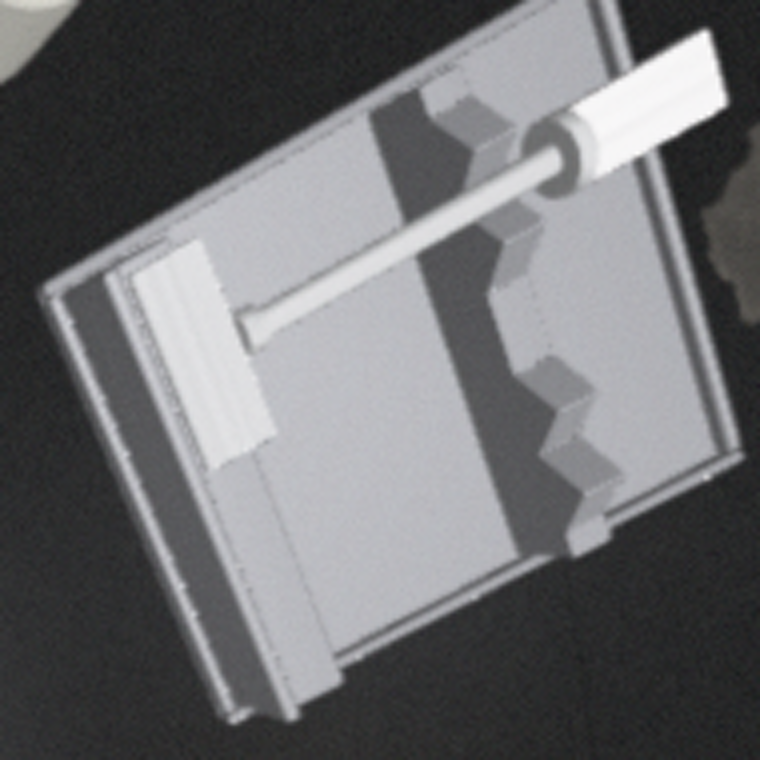

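```bash
cat > m1.py <<'E'
from h import *
import pickle
from station import env
W=Cam(pickle.load(open("w1.pkl","rb")))
f=lambda x,y:((x+.5)/5-.5+200,(y+.5)/5-.5+115)
def P(pts,z): return np.array([W.plane(*f(*p),z) for p in pts])
t=P([(343,432),(461,420),(468,464),(350,480)],.192)
print("tang top",t.round(4),t.mean(0).round(4))
for a,b in((0,1),(3,2)):
    d=t[b]-t[a];print("len",np.linalg.norm(d).round(4),"ang",np.degrees(np.arctan2(d[1],d[0])).round(1)%180)
print("thick",np.linalg.norm(t[0]-t[3]),np.linalg.norm(t[1]-t[2]))
c=P([(57,62),(762,73),(708,715),(87,703)],.142);print("cover mean",c.mean(0).round(4))
for a,b in((0,1),(3,2),(0,3),(1,2)):
    d=c[b]-c[a];print("len",np.linalg.norm(d).round(4),"ang",np.degrees(np.arctan2(d[1],d[0])).round(1)%180)
s=P([(370,225),(441,225),(431,578),(369,578)],.142);print("slot",s.mean(0).round(4))
for a,b in((0,1),(3,2),(0,3),(1,2)):
    d=s[b]-s[a];print("len",np.linalg.norm(d).round(4),"ang",np.degrees(np.arctan2(d[1],d[0])).round(1)%180)
T=Cam(env.get_calibration("top"));S=Cam(env.get_calibration("side"))
# tang top centre in 3 views
print(tri([(W,*f(405,449)),(T,129/3.3+160,219/3.3+140)]),tri([(W,*f(405,449)),(S,211/3.3+200,320/3.3+130)]))
print("proj top",T.proj(t.mean(0)),S.proj(t.mean(0)))
# cover corners heights W & side
sc=lambda x,y:(x/3.3+200,y/3.3+130)
for i,p in enumerate([(57,62),(762,73),(708,715),(87,703)]):
    print(S.proj(c[i]), (np.array(S.proj(c[i]))-[200,130])*3.3)
E
python3 m1.py
```

```text
tang top [[0.5324 0.3076 0.192 ]
 [0.5265 0.2856 0.192 ]
 [0.5179 0.2874 0.192 ]
 [0.523  0.3099 0.192 ]] [0.5249 0.2976 0.192 ]
len 0.0227 ang 75.1
len 0.023 ang 77.2
thick 0.009673426949000568 0.008862205609227921
cover mean [0.5213 0.2997 0.142 ]
len 0.1488 ang 68.3
len 0.1491 ang 67.9
len 0.1476 ang 157.9
len 0.1485 ang 158.1
slot [0.5216 0.2998 0.142 ]
len 0.0154 ang 69.1
len 0.0145 ang 69.2
len 0.0816 ang 158.5
len 0.0817 ang 157.8
(array([0.52447823, 0.29708227, 0.18923943]), [0.9, 0.9]) (array([0.52418527, 0.29765959, 0.19085886]), [0.5, 0.5])
proj top [198.47769424 206.17254142] [263.32416693 226.55072382]
[215.25056947 254.83568674] [ 50.32687924 411.95776625]
[253.13331808 216.88965187] [175.33994967 286.73585118]
[312.32426123 237.9702905 ] [370.67006206 356.30195866]
[278.56284247 280.75925685] [259.25738016 497.5055476 ]
```

```bash
python3 -c "
from h import *
delta([.5249,.2976,.179],75.5)"
```

```text
t 1.87 tcp [0.5198 0.2974 0.3308] yaw -110.9 q6 0.42 shift [151.8  -1.9  -4.7] turn -6.395812556738463 F [-0.1 -0.4 -0.2] w 87.0
```

>>> {"api": "step_arm", "payload": {
  "steps": [
    [15,-2,-4.7,-3,60],
    [40,-2,-4.7,-6,60],
    [70,-2,-4.7,-6.4,60],
    [100,-2,-4.7,-6.4,60],
    [125,-2,-4.7,-6.4,60],
    [140,-2,-4.7,-6.4,60],
    [148,-2,-4.7,-6.4,60],
    [152,-2,-4.7,-6.4,60],
    [152,-2,-4.7,-6.4,60],
    [152,-2,-4.7,-6.4,60]
  ],
  "force": 20
}}

```text
time: 2.7
tcp_pos: [0.5261, 0.2974, 0.1797]
tool_rot: [-0.09, 0.702, -0.089, -0.701]
ft_force: [-1.0, -0.5, 0.4]
width: 0.06
```

Run:
```python
from h import *
from station import env
delta([.5249,.2976,.179],75.5)
im=env.snapshot("side");crop(im,210,180,330,300,5,"pics/s2.png")
im=env.snapshot("wrist");cv2.imwrite("pics/w2.png",im)
```

```text
t 2.7 tcp [0.5261 0.2974 0.1797] yaw -104.55 q6 0.53 shift [0.7 0.1 1.2] turn -0.05208776497232748 F [-1.  -0.5  0.4] w 60.0
```

View pics/s2.png

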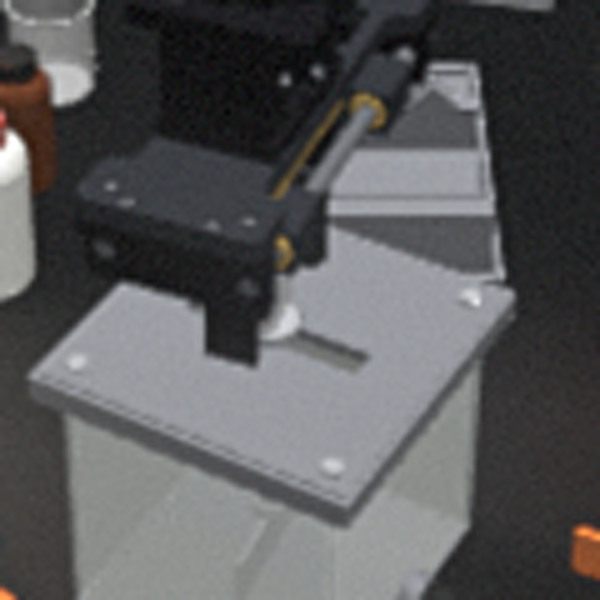

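View pics/w2.png

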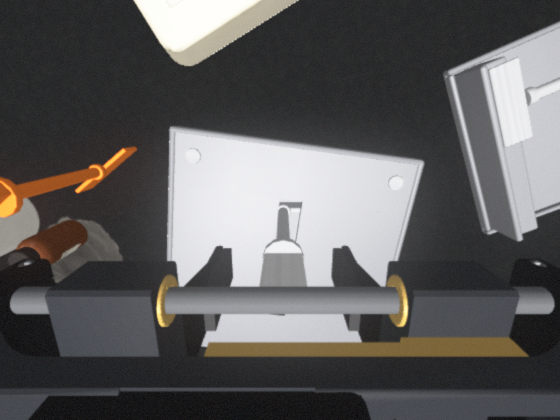

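>>> {"api": "step_arm", "payload": {
  "steps": [
    [0,0,1,0,40],
    [0,0,1,0,22],
    [0,0,1,0,15],
    [0,0,1,0,15],
    [0,0,1,0,15],
    [0,0,1,0,15],
    [0,0,1,0,15],
    [0,0,1,0,15],
    [-4,0,1,0,15],
    [-10,0,1,0,15]
  ],
  "force": 25
}}

```text
time: 3.63
tcp_pos: [0.5241, 0.2967, 0.1879]
tool_rot: [0.089, -0.701, 0.09, 0.702]
ft_force: [0.0, 0.3, -0.3]
width: 0.0238
```

Run:
```python
from h import *
from station import env
delta([.5213,.2998,.192],158)
im=env.snapshot("side");crop(im,210,180,330,330,4,"pics/s3.png")
```

```text
t 3.63 tcp [0.5241 0.2967 0.1879] yaw -104.59 q6 0.53 shift [-4.1 -2.3  3.5] turn -82.59418122686037 F [ 0.   0.3 -0.3] w 23.8
```

View pics/s3.png

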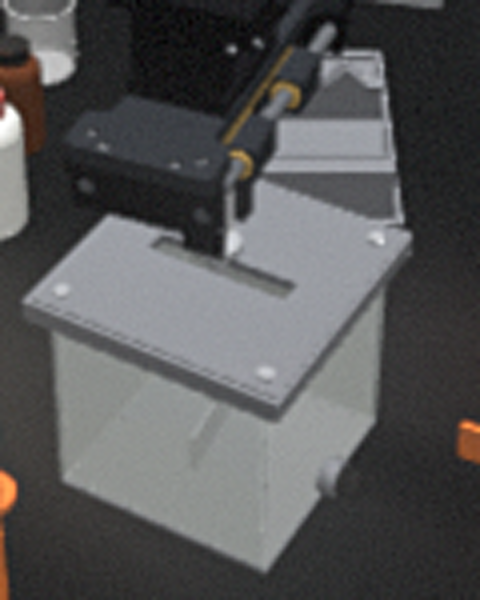

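>>> {"api": "step_arm", "payload": {
  "steps": [
    [-3,0,0,4,15],
    [-6,0,0,10,15],
    [-10,0,0,17,15],
    [-14,0,0,24,15],
    [-18,0,0,31,15],
    [-20,-1,1,38,15],
    [-20,-1,2,45,15],
    [-20,-2,2,52,15],
    [-20,-2,3,59,15],
    [-20,-2.3,3.5,66,15]
  ]
}}

```text
time: 4.52
tcp_pos: [0.5218, 0.3003, 0.2089]
tool_rot: [0.459, -0.538, 0.459, 0.538]
ft_force: [0.2, 0.1, -1.2]
width: 0.0239
```

>>> {"api": "step_arm", "payload": {
  "steps": [
    [0,0,0,7,15],
    [0,0,0,14,15],
    [0,0,0,21,15],
    [0,0,0,27,15],
    [0,0,0,30,15],
    [0,0,0,31.4,15],
    [0,0,0,31.4,15],
    [0,0,0,31.4,15],
    [0,0,0,31.4,15],
    [0,0,0,31.4,15]
  ]
}}

```text
time: 5.35
tcp_pos: [0.5218, 0.3002, 0.2086]
tool_rot: [0.586, -0.396, 0.586, 0.396]
ft_force: [-0.9, 0.2, -0.8]
width: 0.0238
```

Run:
```python
from h import *
from station import env
delta([.5213,.2998,.207],158)
im=env.snapshot("side");crop(im,210,170,330,320,4,"pics/s4.png")
im=env.snapshot("wrist");cv2.imwrite("pics/w4.png",im)
```

```text
t 5.35 tcp [0.5218 0.3002 0.2086] yaw 158.05 q6 -1.17 shift [ 1.6  0.3 -0.6] turn 0.05175891712926273 F [-0.9  0.2 -0.8] w 23.8
```

View pics/s4.png

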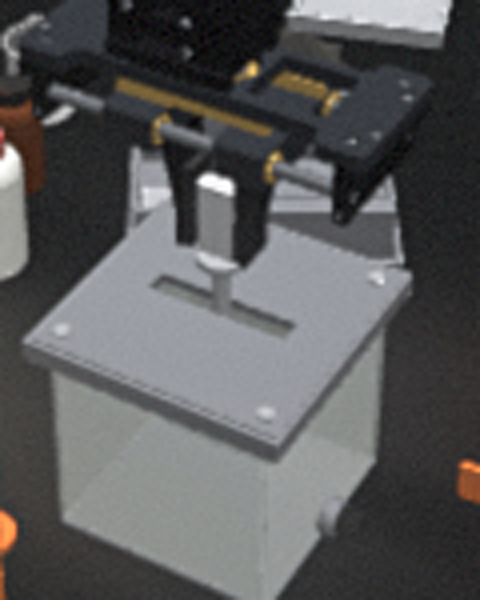

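View pics/w4.png

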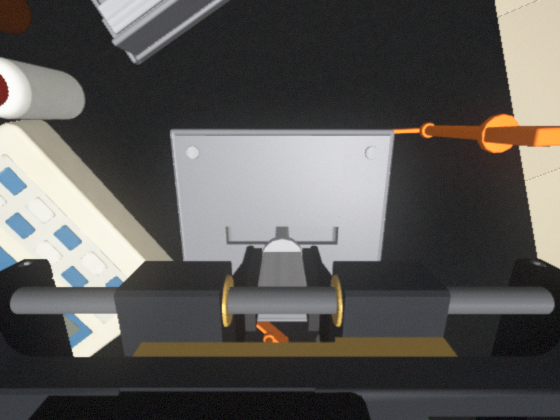

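>>> {"api": "step_arm", "payload": {
  "steps": [
    [-4,0,0,0,15],
    [-12,0,0,0,15],
    [-22,0,0,0,15],
    [-32,0,0,0,15],
    [-42,0,0,0,15],
    [-52,0,0,0,15],
    [-58,0,0,0,15],
    [-60,0,0,0,15],
    [-60,0,0,0,15],
    [-60,0,0,0,15]
  ]
}}

```text
time: 6.28
tcp_pos: [0.5215, 0.3001, 0.2682]
tool_rot: [0.586, -0.395, 0.586, 0.396]
ft_force: [0.8, 0.1, -1.7]
width: 0.0234
```

Run:
```python
from h import *
from station import env
delta([.5213,.2998,.207],158)
im=env.snapshot("side");crop(im,200,150,340,310,4.5,"pics/s5.png")
im=env.snapshot("wrist");crop(im,150,110,420,270,3,"pics/w5.png")
```

```text
t 6.28 tcp [0.5215 0.3001 0.2682] yaw 158.01 q6 -1.17 shift [61.2  0.1 -0.3] turn 0.011853849205806455 F [ 0.8  0.1 -1.7] w 23.4
```

View pics/s5.png

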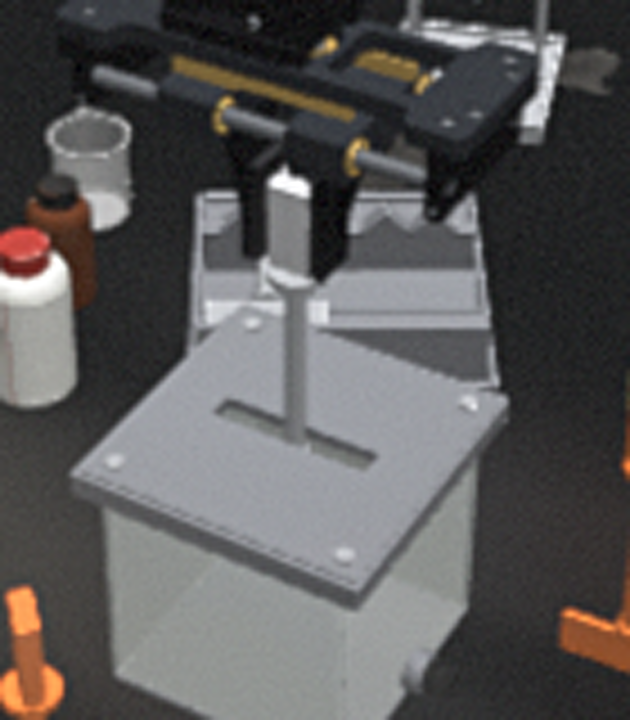

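View pics/w5.png

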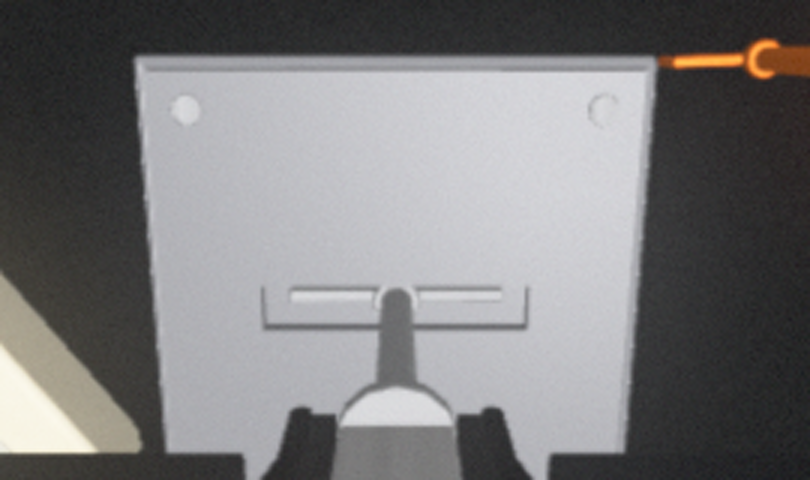

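Run:
```python
from h import *
from station import env
W=Cam(env.get_calibration("wrist"));s=env.read_state();T=q2R(s["tool_rot"])
f=lambda x,y:((x+.5)/3-.5+150,(y+.5)/3-.5+110)
def tool(P): return (T.T@(P-s["tcp_pos"])*1000).round(1)
for n,p,z in [("slot lo",(395,325),.142),("slot end L hi",(263,287),.142),("shaft foot",(397,297),.126),("blade L top",(290,289),.126),("blade R top",(502,289),.126),("blade bottom edge L",(290,302),.126),("blade R",(502,300),.126)]:
    print(n,tool(W.plane(*f(*p),z)))
```

```text
slot lo [125.8   0.    5.3]
slot end L hi [125.7 -40.3  -6.9]
shaft foot [141.8   0.7   0.9]
blade L top [141.7 -34.1  -1.8]
blade R top [141.8  34.8  -1.8]
blade bottom edge L [141.7 -34.2   2.6]
blade R [141.8  34.9   1.9]
```

>>> {"api": "step_arm", "payload": {
  "steps": [
    [-4,0,-1,0,15],
    [-12,0,-1,0,15],
    [-20,0,-1,0,15],
    [-29,0,-1,0,15],
    [-38,0,-1,0,15],
    [-47,0,-1,0,15],
    [-56,0,-1,0,15],
    [-65,0,-1,0,15],
    [-72,0,-1,0,15],
    [-75,0,-1,0,15]
  ]
}}

```text
time: 7.22
tcp_pos: [0.5218, 0.2995, 0.3453]
tool_rot: [0.587, -0.396, 0.585, 0.396]
ft_force: [0.4, 0.1, -0.8]
width: 0.0236
```

Run:
```python
from h import *
from station import env
delta([.477,-.2,.343],180)
im=env.snapshot("side");cv2.imwrite("pics/s6.png",im)
```

```text
t 7.22 tcp [0.5218 0.2995 0.3453] yaw 158.02 q6 -1.17 shift [   1.5 -145.4 -479.9] turn -21.977046699919356 F [ 0.4  0.1 -0.8] w 23.6
```

View pics/s6.png

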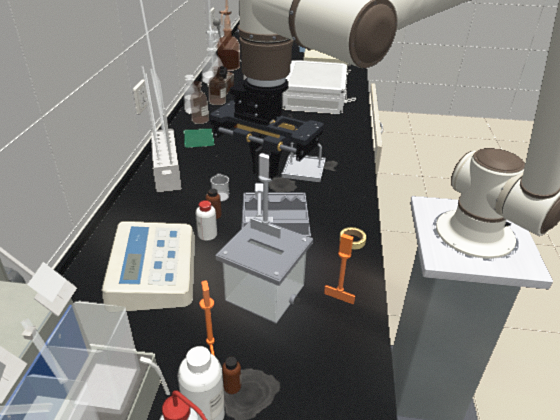

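Run:
```python
from h import *
from station import env
delta([.48,-.36,.345],176.4)
C=Cam(env.get_calibration("top"));S=Cam(env.get_calibration("side"))
f=lambda x,y:((x+.5)/3.3-.5+160,(y+.5)/3.3-.5+140)
p=np.array([C.plane(*f(*q),.012) for q in[(620,220),(748,228),(742,340),(614,334)]]);print(p.round(4),p.mean(0))
for a,b in((1,0),(2,3),(1,2),(0,3)):
    d=p[b]-p[a];print(np.linalg.norm(d).round(4),np.degrees(np.arctan2(d[1],d[0])).round(1))
```

```text
t 7.27 tcp [0.5218 0.2995 0.3452] yaw 158.02 q6 -1.17 shift [  -0.8 -208.  -627.2] turn -18.379026277169118 F [-0.1  0.   0. ] w 23.7
[[ 0.5424 -0.1951  0.012 ]
 [ 0.5341 -0.332   0.012 ]
 [ 0.4151 -0.3228  0.012 ]
 [ 0.4214 -0.1869  0.012 ]] [ 0.47822849 -0.25922699  0.012     ]
0.1371 86.5
0.136 87.4
0.1194 175.6
0.1213 176.1
```

>>> {"api": "step_arm", "payload": {
  "steps": [
    [0,-3,-9,0,15],
    [0,-9,-28,-1,15],
    [0,-19,-57,-2,15],
    [0,-30,-90,-3,15],
    [0,-42,-125,-4,15],
    [0,-54,-161,-5,15],
    [0,-65,-197,-6,15],
    [0,-77,-233,-7,15],
    [0,-89,-269,-8,15],
    [0,-101,-305,-9,15]
  ]
}}

```text
time: 8.1
tcp_pos: [0.4996, -0.0236, 0.3431]
tool_rot: [0.553, -0.44, 0.553, 0.441]
ft_force: [-0.2, 0.8, -1.3]
width: 0.0239
```

Run:
```python
from h import *
delta([.48,-.36,.345],176.4)
```

```text
t 8.1 tcp [ 0.4996 -0.0236  0.3431] yaw 167.08 q6 -0.5 shift [  -1.8  -56.1 -332.2] turn -9.323034756887779 F [-0.2  0.8 -1.3] w 23.9
```

>>> {"api": "step_arm", "payload": {
  "steps": [
    [-1,-7,-38,-1,15],
    [-1,-13,-76,-2,15],
    [-1,-20,-114,-3,15],
    [-1,-27,-152,-4,15],
    [-1,-33,-188,-5,15],
    [-1,-39,-222,-6,15],
    [-1,-45,-254,-7,15],
    [-1,-50,-284,-8,15],
    [-1,-54,-308,-9,15],
    [-1,-55,-320,-9.4,15]
  ]
}}

```text
time: 8.93
tcp_pos: [0.4813, -0.3484, 0.3431]
tool_rot: [0.515, -0.483, 0.516, 0.484]
ft_force: [1.1, 0.7, -1.3]
width: 0.0233
```

Run:
```python
from h import *
from station import env
import pickle
delta([.48,-.36,.345],176.4)
c=env.get_calibration("wrist");im=env.snapshot("wrist");cv2.imwrite("pics/w7.png",im);pickle.dump(c,open("w7.pkl","wb"))
print(env.read_state()["tcp_pos"],env.read_state()["qvel"].round(3))
```

```text
t 8.93 tcp [ 0.4813 -0.3484  0.3431] yaw 176.29 q6 0.29 shift [ -1.9   0.5 -11.7] turn -0.11150803521655916 F [ 1.1  0.7 -1.3] w 23.3
[ 0.48105263 -0.3491353   0.3429968 ] [ 0.048 -0.025 -0.034 -0.017  0.002 -0.071]
```

View pics/w7.png

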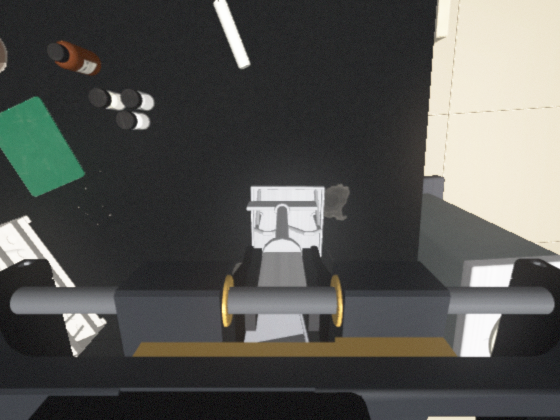

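>>> {"api": "step_arm", "payload": {
  "steps": [
    [0,0,10,0,15],
    [0,0,35,0,15],
    [0,0,70,0,15],
    [0,0,105,0,15],
    [0,0,140,0,15],
    [0,0,170,0,15],
    [0,0,185,0,15],
    [0,0,190,0,15],
    [0,0,190,0,15],
    [0,0,190,0,15]
  ]
}}

```text
time: 9.82
tcp_pos: [0.4941, -0.1556, 0.3446]
tool_rot: [0.515, -0.484, 0.515, 0.484]
ft_force: [0.6, -0.5, -1.9]
width: 0.0239
```

Run:
```python
from h import *
from station import env
import pickle
delta([.48,-.16,.345],176.4)
c=env.get_calibration("wrist");im=env.snapshot("wrist");cv2.imwrite("pics/w8.png",im);pickle.dump(c,open("w8.pkl","wb"))
crop(im,200,30,380,260,3.4,"pics/w8c.png");crop(im,380,150,560,330,3.4,"pics/w8t.png")
```

```text
t 9.82 tcp [ 0.4941 -0.1556  0.3446] yaw 176.48 q6 -0.07 shift [-0.4 13.8 -5.3] turn 0.07678092799949354 F [ 0.6 -0.5 -1.9] w 23.9
```

View pics/w8.png

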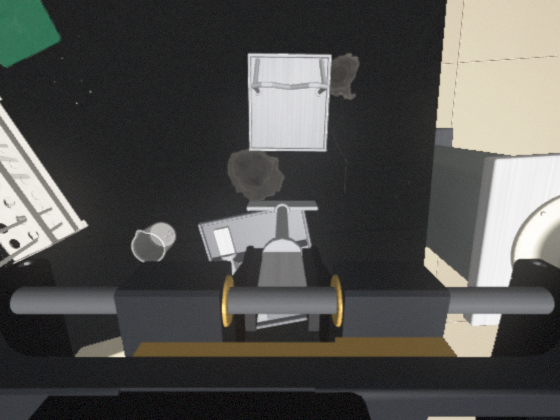

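View pics/w8c.png

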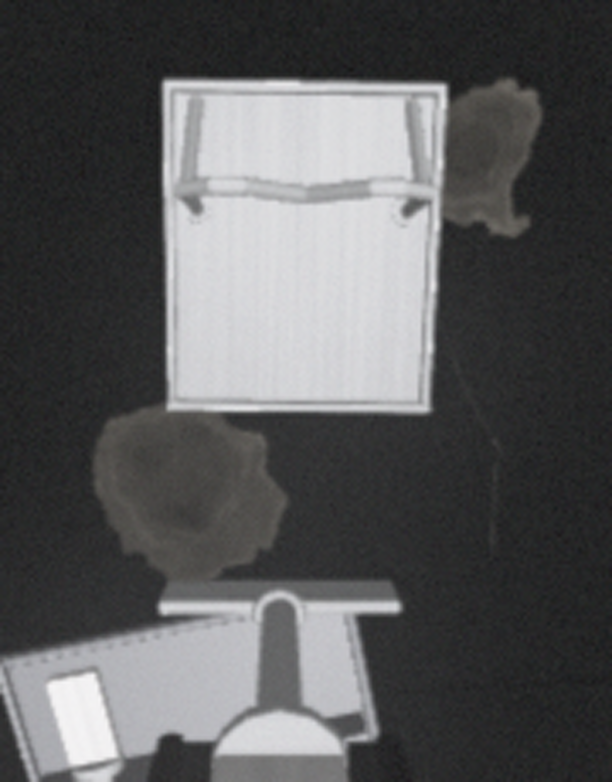

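Run:
```python
from h import *
import pickle
from station import env
W=Cam(pickle.load(open("w8.pkl","rb")));S=Cam(env.get_calibration("side"));T=Cam(env.get_calibration("top"))
f=lambda x,y:((x+.5)/3.4-.5+200,(y+.5)/3.4-.5+30)
g=lambda x,y:((x+.5)/3.3-.5+200,(y+.5)/3.3-.5+130)
p=np.array([W.plane(*f(*q),.012) for q in[(163,82),(446,84),(432,411),(168,411)]]);print(p.round(4),p.mean(0).round(4))
for a,b in((1,0),(2,3),(0,3),(1,2)):
    d=p[b]-p[a];print(np.linalg.norm(d).round(4),np.degrees(np.arctan2(d[1],d[0])).round(1))
print("valley",W.plane(*f(308,193),.065).round(4),tri([(W,*f(308,193)),(S,*g(350,62))]))
print("legs tops", W.plane(*f(180,190),.09).round(4),W.plane(*f(432,192),.09).round(4),"feet",W.plane(*f(202,212),.004).round(4),W.plane(*f(404,212),.004).round(4))
# inner lip line: bottom inner edge
print("lip inner top",[W.plane(*f(x,402),.016).round(4) for x in(180,425)])
for z in(.0,.008,.012,.016): print(z,W.plane(*f(300,411),z).round(4))
# blade
import numpy as np
st=env.read_state();R=q2R(st["tool_rot"])
for q in[(160,612),(402,612),(160,600),(402,600)]:
    P=W.plane(*f(*q),.175);print("blade",(R.T@(P-st["tcp_pos"])*1000).round(1))
```

```text
[[ 0.5319 -0.3313  0.012 ]
 [ 0.4139 -0.3233  0.012 ]
 [ 0.4221 -0.1893  0.012 ]
 [ 0.5425 -0.1967  0.012 ]] [ 0.4776 -0.2602  0.012 ]
0.1183 -3.9
0.1206 -3.5
0.1351 85.5
0.1343 86.5
valley [ 0.4754 -0.2791  0.065 ] (array([ 0.47531691, -0.27923244,  0.06415923]), [0.1, 0.1])
legs tops [ 0.522  -0.2803  0.09  ] [ 0.4318 -0.2741  0.09  ] feet [ 0.5204 -0.2808  0.004 ] [ 0.4317 -0.2753  0.004 ]
lip inner top [array([ 0.5362, -0.2007,  0.016 ]), array([ 0.4257, -0.1939,  0.016 ])]
0.0 [ 0.4821 -0.1919  0.    ]
0.008 [ 0.4822 -0.1926  0.008 ]
0.012 [ 0.4823 -0.193   0.012 ]
0.016 [ 0.4823 -0.1933  0.016 ]
blade [169.5 -37.5  10.7]
blade [169.5  39.   10.5]
blade [169.5 -37.4   6.7]
blade [169.5  38.9   6.6]
```

Run:
```python
from h import *
from station import env
s=cv2.imread("pics/side0.png");crop(s,270,130,340,190,9,"pics/rs.png")
im=env.snapshot("side");crop(im,230,60,400,240,4,"pics/s8.png")
```

```text
(no output)
```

View pics/rs.png

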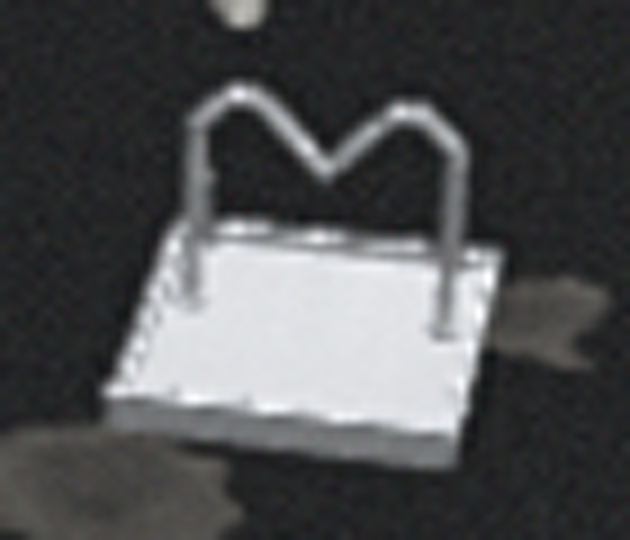

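View pics/s8.png

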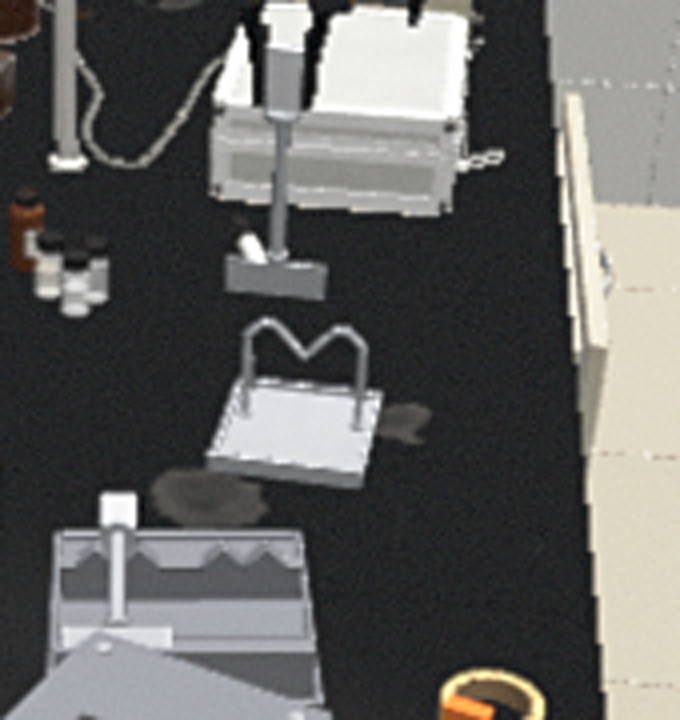

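Run:
```python
from h import *
import pickle
from station import env
W=Cam(pickle.load(open("w8.pkl","rb")))
f=lambda x,y:((x+.5)/3.4-.5+200,(y+.5)/3.4-.5+30)
st=env.read_state();R=q2R(st["tool_rot"])
for z,q in[(.2026,(160,612)),(.2026,(402,612)),(.2026,(160,600)),(.2026,(402,600)),(.178,(165,580)),(.178,(397,580))]:
    P=W.plane(*f(*q),z);print("blade",(R.T@(P-st["tcp_pos"])*1000).round(1))
ux=np.array([np.cos(np.radians(86.2)),np.sin(np.radians(86.2))])
O=np.array([.4753,-.2792])-.002*ux
for x in(84,75,70,60,2,-37): print(x,(O+ux*x/1000).round(4))
```

```text
blade [141.8 -34.1   3. ]
blade [141.8  35.6   2.8]
blade [141.8 -34.   -0.6]
blade [141.8  35.5  -0.8]
blade [166.4 -35.2  -0.2]
blade [166.4  36.8  -0.3]
84 [ 0.4807 -0.1974]
75 [ 0.4801 -0.2064]
70 [ 0.4798 -0.2113]
60 [ 0.4791 -0.2213]
2 [ 0.4753 -0.2792]
-37 [ 0.4727 -0.3181]
```

```bash
cat >> h.py <<'E'
RU=np.array([np.cos(np.radians(86.2)),np.sin(np.radians(86.2))]);RO=np.array([.4753,-.2792])-.002*RU
RV=np.array([-RU[1],RU[0]])
def rk(x,y,z): p=RO+RU*x/1000+RV*y/1000; return [p[0],p[1],z/1000]
E
cat > arc.py <<'E'
from h import *
C=np.array([2,62.])
for th in np.linspace(0,46,13):
    t=np.radians(th);u=np.array([-np.sin(t),np.cos(t)]);n=np.array([np.cos(t),np.sin(t)])
    d=8+1.9*th/45; ez=14-7.5*th/46
    B=C+d*n; s=(B[1]-ez)/u[1]; E=B-s*u; G=E+161*u
    print(round(th,1),"E",E.round(1),"TCP",(G+[0,6]).round(1))
E
python3 arc.py; python3 -c "
from h import *
delta(rk(22,0,181),176.2)"
```

```text
0.0 E [10. 14.] TCP [ 10. 181.]
3.8 E [13.4 13.4] TCP [  2.7 180. ]
7.7 E [17.  12.8] TCP [ -4.5 178.3]
11.5 E [20.8 12.1] TCP [-11.3 175.9]
15.3 E [24.8 11.5] TCP [-17.8 172.8]
19.2 E [29.1 10.9] TCP [-23.8 169. ]
23.0 E [33.7 10.2] TCP [-29.2 164.5]
26.8 E [38.7  9.6] TCP [-33.9 159.3]
30.7 E [44.2  9. ] TCP [-37.9 153.5]
34.5 E [50.3  8.4] TCP [-40.9 147.1]
38.3 E [57.2  7.8] TCP [-42.7 140. ]
42.2 E [64.9  7.1] TCP [-43.2 132.5]
46.0 E [73.8  6.5] TCP [-42.  124.3]
t 9.92 tcp [ 0.4942 -0.1565  0.3444] yaw 176.37 q6 -0.07 shift [ 163.4   11.  -103.6] turn 0.17361899243419998 F [ 0.6 -0.1 -1.6] w 23.4
```

>>> {"api": "step_arm", "payload": {
  "steps": [
    [0,1,-8,0.2,15],
    [0,3,-25,0.2,15],
    [0,6,-50,0.2,15],
    [0,8,-75,0.2,15],
    [5,10,-93,0.2,15],
    [15,10,-102,0.2,15],
    [30,10,-104,0.2,15],
    [50,10,-104,0.2,15],
    [70,10,-104,0.2,15],
    [80,10,-104,0.2,15]
  ],
  "force": 18
}}

```text
time: 10.75
tcp_pos: [0.4763, -0.2592, 0.261]
tool_rot: [0.516, -0.481, 0.517, 0.485]
ft_force: [-0.5, 0.1, -1.9]
width: 0.0239
```

Run:
```python
from h import *
from station import env
delta(rk(22,0,181),176.2)
im=env.snapshot("wrist");cv2.imwrite("pics/w9.png",im)
im=env.snapshot("side");crop(im,240,60,380,220,4.5,"pics/s9.png")
```

```text
t 10.75 tcp [ 0.4763 -0.2592  0.261 ] yaw 176.11 q6 0.13 shift [80.  -0.7 -0.2] turn -0.093745255104011 F [-0.5  0.1 -1.9] w 23.9
```

View pics/w9.png

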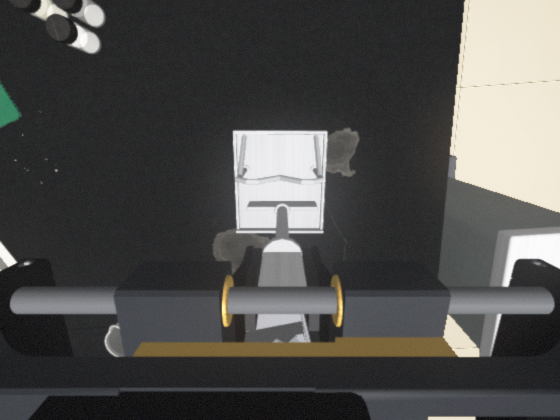

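View pics/s9.png

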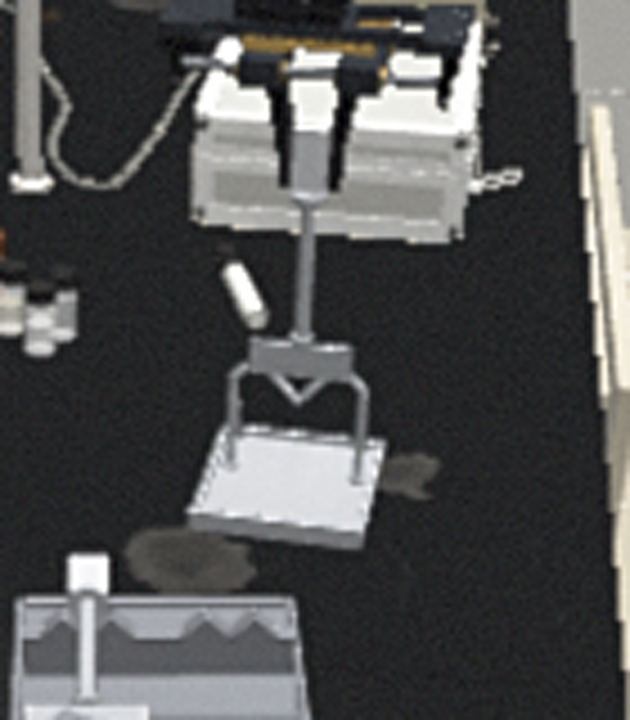

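>>> {"api": "step_arm", "payload": {
  "steps": [
    [15,0,0,0,15],
    [32,0,0,0,15],
    [48,0,0,0,15],
    [62,0,0,0,15],
    [72,0,0,0,15],
    [78,0,0,0,15],
    [80,0,0,0,15],
    [80,0,-4,0,15],
    [80,0,-8,0,15],
    [80,0,-11,0,15]
  ],
  "force": 12
}}

```text
time: 11.68
tcp_pos: [0.4779, -0.2708, 0.1856]
tool_rot: [0.516, -0.484, 0.516, 0.483]
ft_force: [-0.3, -0.2, 0.1]
width: 0.0238
```

Run:
```python
from h import *
from station import env
delta(rk(10,0,181),176.2)
im=env.snapshot("side");crop(im,240,60,380,220,4.5,"pics/s10.png")
```

```text
t 11.68 tcp [ 0.4779 -0.2708  0.1856] yaw 176.23 q6 0.15 shift [ 4.6  2.  -0.6] turn 0.025642769056702264 F [-0.3 -0.2  0.1] w 23.8
```

View pics/s10.png

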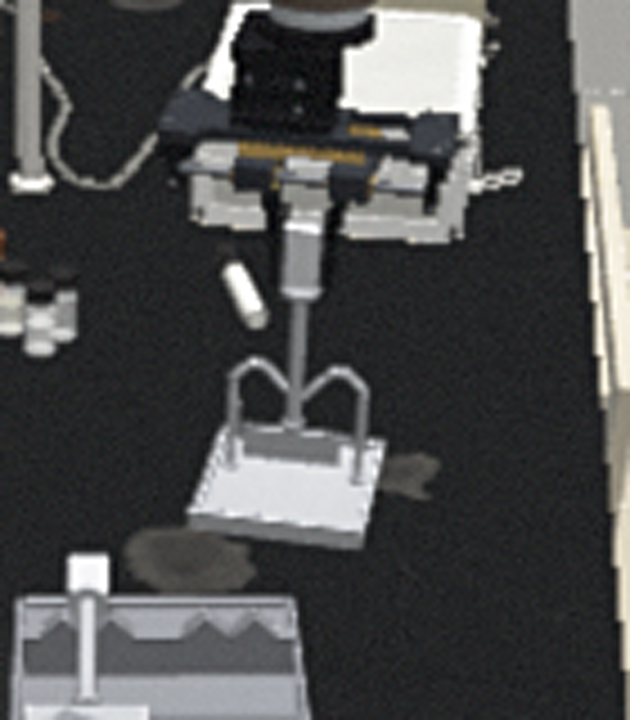

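Run:
```python
from h import *
from station import env
import pickle
for i in range(3):
    c=env.get_calibration("wrist");im=env.snapshot("wrist");s=env.read_state();print(s["tcp_pos"].round(4),s["ft_force"].round(2),s["torque"].round(2),round(s["width"],4))
cv2.imwrite("pics/w10.png",im)
```

```text
[ 0.4776 -0.2708  0.1853] [-0.32  0.17 -1.39] [ 0.1  -0.04 -0.01] 0.0237
[ 0.4775 -0.2705  0.1851] [-0.06 -0.44 -1.34] [ 0.11 -0.08  0.03] 0.0243
[ 0.4774 -0.2704  0.185 ] [ 0.35 -0.51 -1.34] [ 0.04 -0.02  0.01] 0.0238
```

View pics/w10.png

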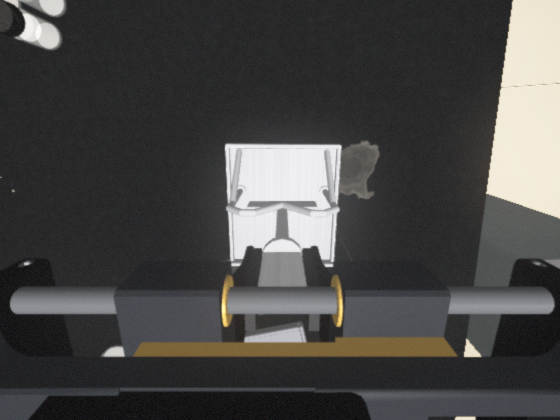

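>>> {"api": "step_arm", "payload": {
  "steps": [
    [3,1,0,0,15],
    [4.5,1,-3.8,0,15],
    [5.3,1,-8.6,0,15],
    [6.4,1,-13.2,0,15],
    [7.8,1,-17.8,0,15],
    [9.5,1,-22.2,0,15],
    [11.4,1,-26.5,0,15],
    [13.8,1,-30.4,0,15],
    [17,1,-34.9,0,15],
    [20.5,1,-39.2,0,15]
  ]
}}

```text
time: 12.72
tcp_pos: [0.474, -0.3097, 0.164]
tool_rot: [0.516, -0.484, 0.516, 0.483]
ft_force: [0.1, 0.4, 0.6]
width: 0.0238
```

Run:
```python
from h import *
from station import env
delta(rk(-29.2,0,164.5),176.2)
im=env.snapshot("side");crop(im,240,60,380,220,4.5,"pics/s11.png")
im=env.snapshot("wrist");crop(im,190,110,380,290,4,"pics/w11.png")
```

```text
t 12.72 tcp [ 0.474  -0.3097  0.164 ] yaw 176.22 q6 0.23 shift [-0.5  0.7 -0.7] turn 0.017661605769035305 F [0.1 0.4 0.6] w 23.8
```

View pics/s11.png

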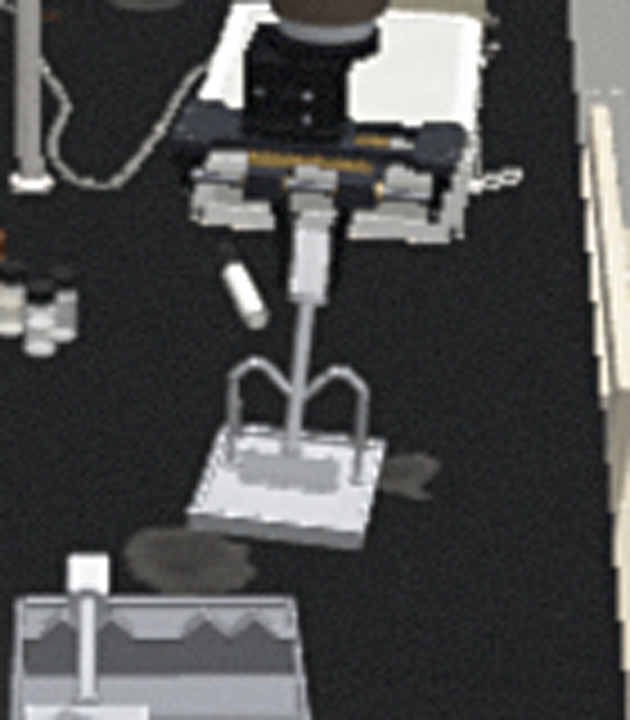

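View pics/w11.png

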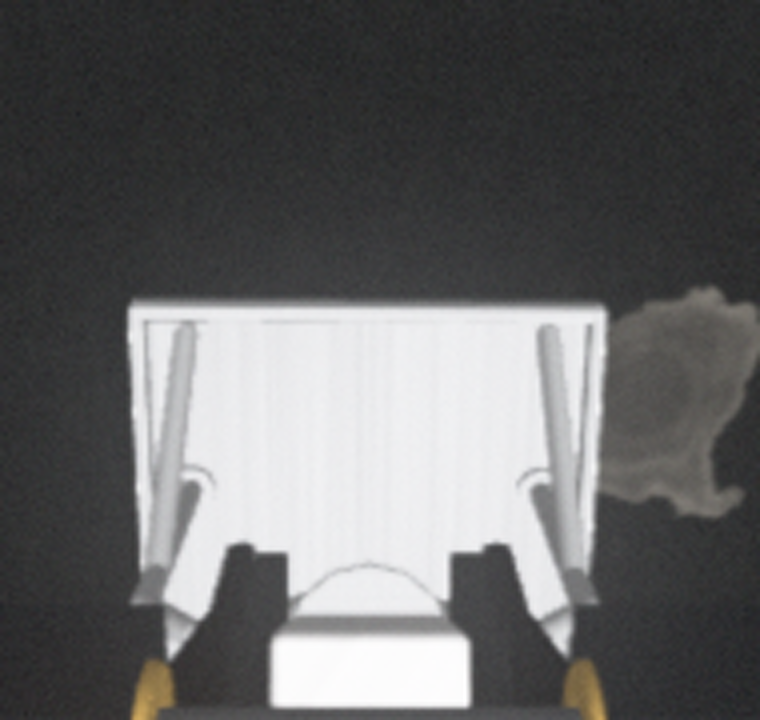

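>>> {"api": "step_arm", "payload": {
  "steps": [
    [2.5,0,-2.4,0,15],
    [5.2,0,-4.7,0,15],
    [8,0,-6.7,0,15],
    [11,0,-8.7,0,15],
    [14,0,-10.3,0,15],
    [17.4,0,-11.7,0,15],
    [21,0,-12.7,0,15],
    [24.5,0,-13.5,0,15],
    [28,0,-13.9,0,15],
    [32,0,-14,0,15]
  ]
}}

```text
time: 13.65
tcp_pos: [0.4731, -0.3233, 0.132]
tool_rot: [0.516, -0.484, 0.516, 0.483]
ft_force: [1.8, 0.6, 2.2]
width: 0.0242
```

>>> {"api": "step_arm", "payload": {
  "steps": [
    [3,0,0.3,0,15],
    [6,0,0.8,0,15],
    [8,0,1.2,0,15],
    [8,0,1.2,0,15],
    [8,0,1.2,0,15],
    [8,0,1.2,0,15],
    [8,0,1.2,0,15],
    [8,0,1.2,0,15],
    [8,0,1.2,0,15],
    [8,0,1.2,0,15]
  ]
}}

```text
time: 14.48
tcp_pos: [0.4728, -0.3217, 0.124]
tool_rot: [0.516, -0.483, 0.516, 0.483]
ft_force: [3.1, 1.8, -1.0]
width: 0.0238
```

Run:
```python
from h import *
from station import env
delta(rk(-42,0,124.3),176.2)
im=env.snapshot("side");crop(im,240,60,380,220,4.5,"pics/s12.png")
```

```text
t 14.48 tcp [ 0.4728 -0.3217  0.124 ] yaw 176.21 q6 0.25 shift [-0.3  0.3 -1.4] turn 0.014963425803557584 F [ 3.1  1.8 -1. ] w 23.8
```

View pics/s12.png

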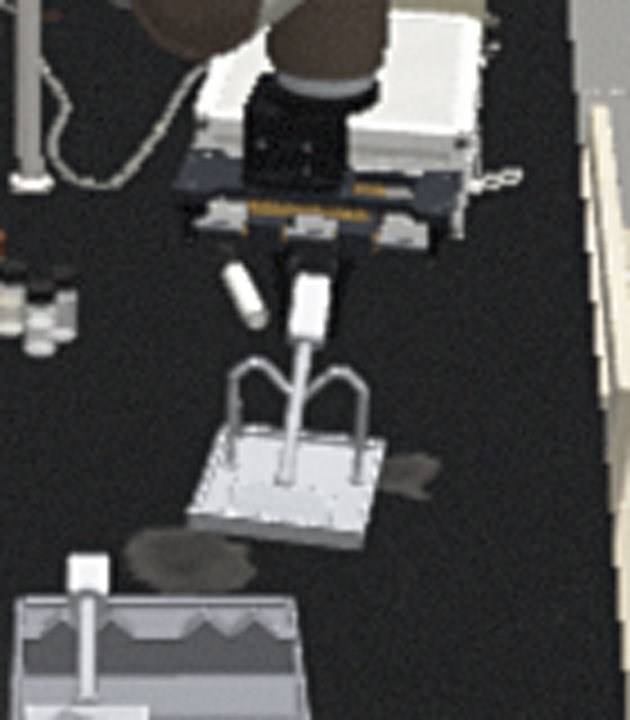

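>>> {"api": "step_arm", "payload": {
  "steps": [
    [0,0,0,0,26],
    [0,0,0,0,30],
    [0,0,0,0,40],
    [0,0,0,0,46],
    [0,0,0,0,46],
    [-5,0,0,0,46],
    [-15,0,0,0,46],
    [-30,0,0,0,46],
    [-50,0,0,0,46],
    [-70,0,0,0,46]
  ]
}}

```text
time: 15.37
tcp_pos: [0.4728, -0.322, 0.1956]
tool_rot: [0.516, -0.483, 0.516, 0.483]
ft_force: [0.2, -0.0, -0.7]
width: 0.0459
```

>>> {"api": "step_arm", "payload": {
  "steps": [
    [-20,0,0,0,60],
    [-45,0,15,0,60],
    [-75,0,40,0,60],
    [-100,0,75,0,60],
    [-120,0,110,0,60],
    [-130,0,140,0,60],
    [-130,0,155,0,60],
    [-130,0,160,0,60],
    [-130,0,160,0,60],
    [-130,0,160,0,60]
  ]
}}

```text
time: 16.2
tcp_pos: [0.4832, -0.1625, 0.3242]
tool_rot: [0.516, -0.483, 0.516, 0.483]
ft_force: [-0.0, 0.7, -0.4]
width: 0.0603
```

Run:
```python
from h import *
from station import env
import pickle
delta(rk(30,0,50),176.2)
im=env.snapshot("side");cv2.imwrite("pics/s13f.png",im);crop(im,260,110,360,200,6,"pics/s13.png")
c=env.get_calibration("wrist");im=env.snapshot("wrist");cv2.imwrite("pics/w13.png",im);pickle.dump(c,open("w13.pkl","wb"))
```

```text
t 16.2 tcp [ 0.4832 -0.1625  0.3242] yaw 176.23 q6 -0.06 shift [ 2.742e+02  1.000e-01 -8.890e+01] turn 0.03413771351165451 F [-0.   0.7 -0.4] w 60.3
```

View pics/s13.png

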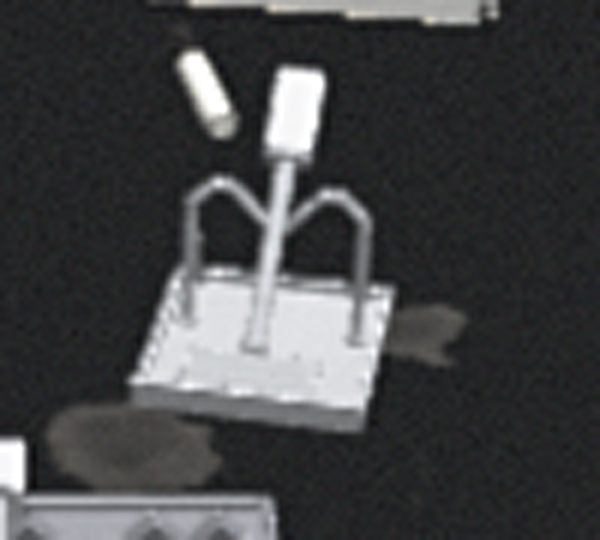

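View pics/w13.png

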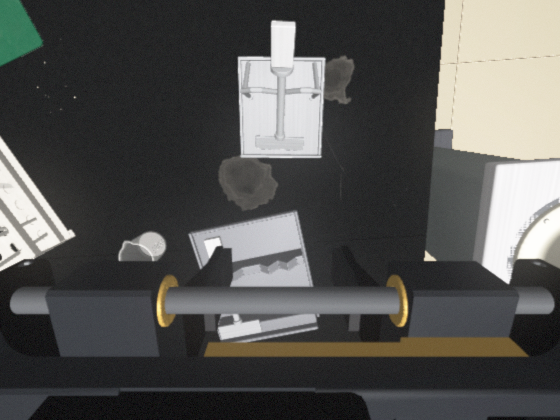

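Run:
```python
from h import *
im=cv2.imread("pics/w13.png");crop(im,220,10,350,170,4.6,"pics/w13c.png")
im=cv2.imread("pics/w7.png")
```

```text
(no output)
```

View pics/w13c.png

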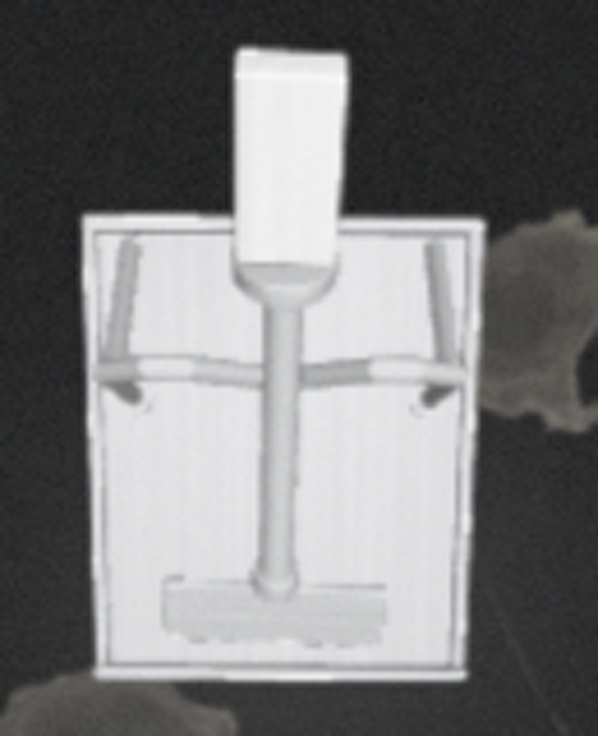

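Run:
```python
from h import *
import pickle
from station import env
W=Cam(pickle.load(open("w13.pkl","rb")));S=Cam(env.get_calibration("side"))
f=lambda x,y:((x+.5)/4.6-.5+220,(y+.5)/4.6-.5+10)
g=lambda x,y:((x+.5)/6-.5+260,(y+.5)/6-.5+110)
def r(P): d=P[:2]-RO;return np.array([d@RU,d@RV,P[2]])*1000
for n,q,z in[("edge L",(162,640),.004),("edge R",(386,643),.004),("edge M",(275,643),.004),("blade top L",(165,580),.022),("blade top R",(386,585),.022),("lip",(275,665),.016),("shaft low",(275,570),.027),("shaft at V",(282,375),.076),("shaft mid",(278,480),.050),("collar",(284,295),.095),("tang topfar",(292,52),.135)]:
    print(n,r(W.plane(*f(*q),z)).round(1))
# heights: tang top centre via side & wrist; neck of shaft/blade
print("tang end",r(tri([(W,*f(291,62)),(S,*g(302,72))])[0]).round(1),tri([(W,*f(291,62)),(S,*g(302,72))])[1])
P,e=tri([(W,*f(274,583)),(S,*g(256,342))]);print("neck",r(P).round(1),e)
P,e=tri([(W,*f(283,305)),(S,*g(288,165))]);print("below collar",r(P).round(1),e)
```

```text
edge L [ 76.7 -40.5   4. ]
edge R [77.7 33.   4. ]
edge M [77.7 -3.4  4. ]
blade top L [ 56.9 -37.5  22. ]
blade top R [58.4 31.3 22. ]
lip [83.6 -3.4 16. ]
shaft low [53.7 -3.2 27. ]
shaft at V [ 2.8 -0.9 76. ]
shaft mid [28.1 -2.1 50. ]
collar [-13.7  -0.3  95. ]
tang topfar [-54.2   1.4 135. ]
tang end [-53.4   1.7 131.6] [0.5, 0.5]
neck [57.4 -2.3 29.5] [1.2, 1.2]
below collar [-11.2   0.9  97.8] [1.5, 1.5]
```

Run:
```python
from h import *
import pickle
from station import env
delta(rk(36,-2,150),174.5)
delta(rk(36,-2,56.4),174.5)
T=Cam(env.get_calibration("top"));W1=Cam(pickle.load(open("w1.pkl","rb")))
f=lambda x,y:((x+.5)/3.3-.5+160,(y+.5)/3.3-.5+140)
g=lambda x,y:((x+.5)/4-.5+370,(y+.5)/4-.5+0)
p=np.array([T.plane(*f(*q),.012) for q in[(328,155),(513,130),(540,293),(352,322)]]);print(p.round(4),p.mean(0).round(4))
for a,b in((1,0),(2,3),(1,2),(0,3)):
    d=p[b]-p[a];print(np.linalg.norm(d).round(4),np.degrees(np.arctan2(d[1],d[0])).round(1))
# w1: stored paddle shaft line z~.042: 
a=W1.plane(*g(262,326),.042);b=W1.plane(*g(556,160),.042);d=a-b
print("stored shaft",a.round(4),b.round(4),np.degrees(np.arctan2(d[1],d[0])))
e=[W1.plane(*g(*q),.044) for q in((208,468),(132,275))];print("stored blade lower edge",np.round(e,4),np.mean(e,0).round(4),np.linalg.norm(e[0]-e[1]))
# V bottoms of empty place/ teeth
c=[W1.plane(*g(*q),.012) for q in((228,722),(743,455),(42,290))];print("corners w1",np.round(c,4))
```

```text
t 16.3 tcp [ 0.4831 -0.1631  0.3237] yaw 176.15 q6 -0.06 shift [173.7  -2.1 -82.3] turn 1.6478336637343318 F [ 0.3  0.2 -0.1] w 59.9
t 16.3 tcp [ 0.4831 -0.1631  0.3237] yaw 176.15 q6 -0.06 shift [267.3  -2.2 -82.3] turn 1.6478336637343318 F [ 0.3  0.2 -0.1] w 59.9
[[ 0.6113  0.1158  0.012 ]
 [ 0.6388 -0.0818  0.012 ]
 [ 0.4646 -0.109   0.012 ]
 [ 0.4339  0.0899  0.012 ]] [0.5371 0.0038 0.012 ]
0.1995 97.9
0.2013 98.8
0.1763 -171.1
0.1793 -171.7
stored shaft [0.572  0.0621 0.042 ] [ 0.5867 -0.0356  0.042 ] 98.55384065895093
stored blade lower edge [[0.5348 0.0898 0.044 ]
 [0.6022 0.0992 0.044 ]] [0.5685 0.0945 0.044 ] 0.06803936524280929
corners w1 [[ 0.4354  0.0903  0.012 ]
 [ 0.4654 -0.1065  0.012 ]
 [ 0.6093  0.117   0.012 ]]
```

>>> {"api": "step_arm", "payload": {
  "steps": [
    [10,0,-10,0,44],
    [35,-1,-30,1,44],
    [70,-2,-52,1.6,44],
    [105,-2.2,-70,1.6,44],
    [140,-2.2,-80,1.6,44],
    [170,-2.2,-82.3,1.6,44],
    [195,-2.2,-82.3,1.6,44],
    [215,-2.2,-82.3,1.6,44],
    [228,-2.2,-82.3,1.6,44],
    [235,-2.2,-82.3,1.6,44]
  ],
  "force": 35
}}

```text
time: 17.13
tcp_pos: [0.4779, -0.2456, 0.0857]
tool_rot: [0.522, -0.474, 0.525, 0.477]
ft_force: [-0.6, 0.1, 0.3]
width: 0.0446
```

Run:
```python
from h import *
from station import env
delta(rk(36,-2,56.4),174.5)
im=env.snapshot("wrist");cv2.imwrite("pics/w14.png",im)
im=env.snapshot("side");crop(im,240,60,380,220,4.5,"pics/s14.png")
```

```text
t 17.13 tcp [ 0.4779 -0.2456  0.0857] yaw 174.49 q6 0.08 shift [29.3 -1.8  0.3] turn -0.011928152208668052 F [-0.6  0.1  0.3] w 44.6
```

View pics/w14.png

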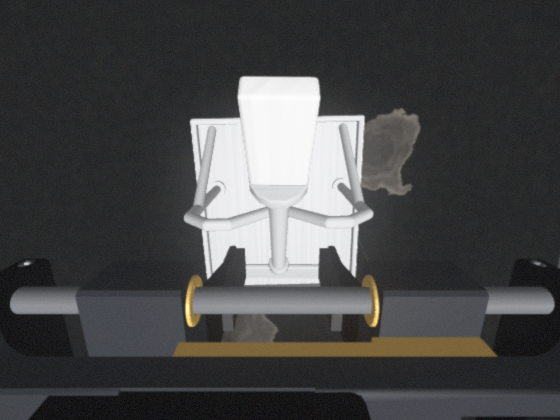

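View pics/s14.png

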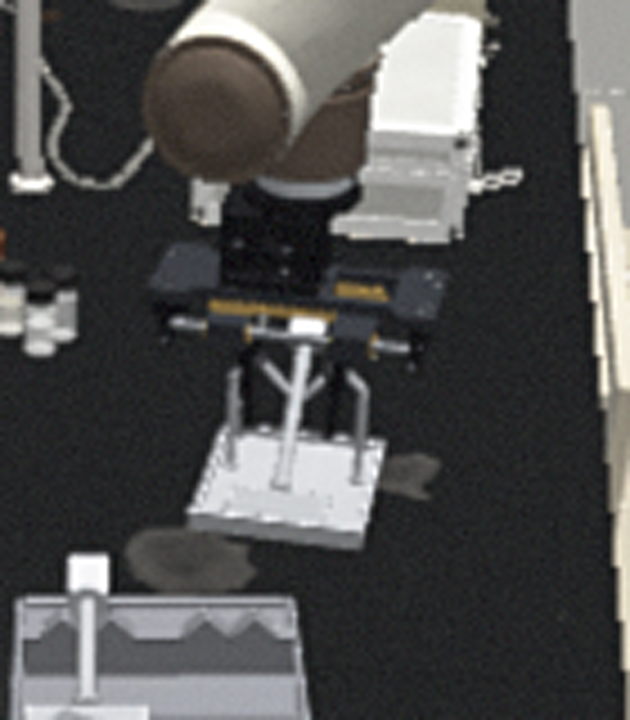

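>>> {"api": "step_arm", "payload": {
  "steps": [
    [6,-1,0,0,44],
    [14,-1.5,0,0,44],
    [21,-1.5,0,0,44],
    [26,-1.5,0,0,44],
    [28.5,-1.5,0,0,44],
    [29,-1.5,0,0,44],
    [29,-1.5,0,0,30],
    [29,-1.5,0,0,15],
    [29,-1.5,0,0,4],
    [29,-1.5,0,0,4]
  ]
}}

```text
time: 18.07
tcp_pos: [0.4819, -0.2447, 0.0604]
tool_rot: [0.523, -0.476, 0.523, 0.476]
ft_force: [-0.2, -0.4, 0.2]
width: 0.0246
```

Run:
```python
from h import *
from station import env
delta(rk(36,-2,56.4),174.5)
```

```text
t 18.07 tcp [ 0.4819 -0.2447  0.0604] yaw 174.62 q6 0.08 shift [ 4.   2.3 -1. ] turn 0.12353582323746082 F [-0.2 -0.4  0.2] w 24.6
```

>>> {"api": "step_arm", "payload": {
  "steps": [
    [2,1,0,0,22],
    [3,2,0,0,20],
    [3,2,0,0,18],
    [3,2,0,0,14],
    [3,2,0,0,10],
    [3,2,0,0,4],
    [3,2,0,0,4],
    [3,2,0,0,4],
    [3,2,0,0,4],
    [3,2,0,0,4]
  ]
}}

```text
time: 18.9
tcp_pos: [0.4798, -0.2445, 0.0571]
tool_rot: [0.523, -0.476, 0.523, 0.476]
ft_force: [0.2, 0.5, -0.5]
width: 0.0092
```

Run:
```python
from h import *
from station import env
delta(rk(36,-2,56.4),174.5)
im=env.snapshot("wrist");cv2.imwrite("pics/w15.png",im)
im=env.snapshot("side");crop(im,240,60,380,220,4.5,"pics/s15.png")
```

```text
t 18.9 tcp [ 0.4798 -0.2445  0.0571] yaw 174.62 q6 0.08 shift [ 0.7  0.1 -1. ] turn 0.12345572793427095 F [ 0.2  0.5 -0.5] w 9.2
```

View pics/w15.png

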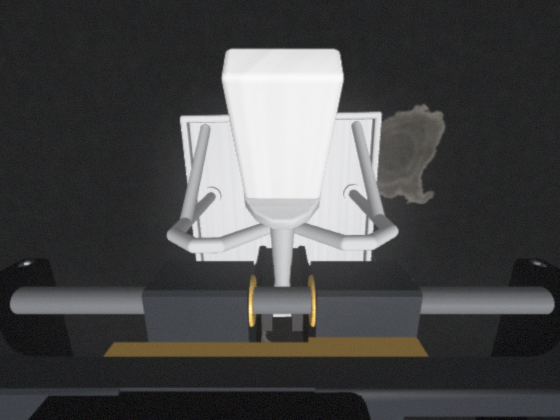

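View pics/s15.png

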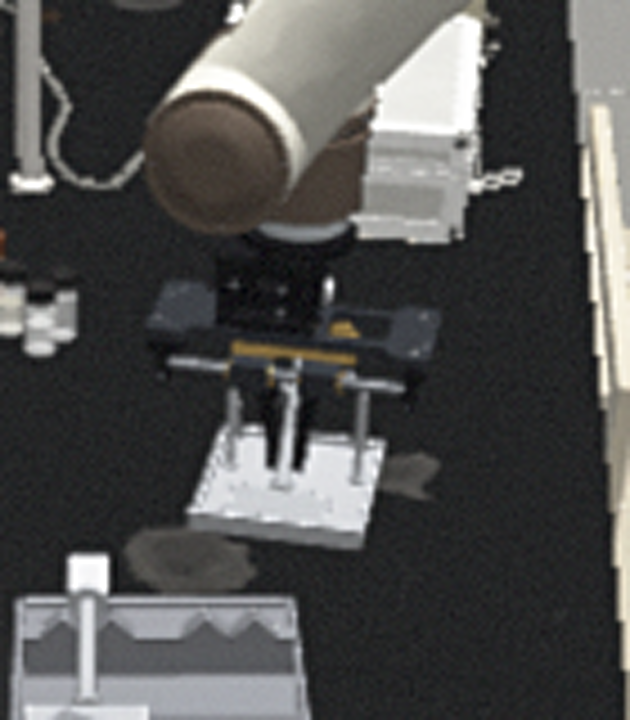

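>>> {"api": "step_arm", "payload": {
  "steps": [
    [-3,0,0,0,4],
    [-10,0,0,0,4],
    [-20,0,0,0,4],
    [-32,0,0,0,4],
    [-46,0,0,0,4],
    [-62,0,0,0,4],
    [-80,0,0,0,4],
    [-98,0,0,0,4],
    [-114,0,0,0,4],
    [-124,0,0,0,4]
  ]
}}

```text
time: 19.83
tcp_pos: [0.4804, -0.2447, 0.184]
tool_rot: [0.524, -0.477, 0.522, 0.475]
ft_force: [0.4, -0.1, -0.7]
width: 0.009
```

```bash
cat >> h.py <<'E'
TU=np.array([np.cos(np.radians(98.5)),np.sin(np.radians(98.5))]);TV=np.array([-TU[1],TU[0]]);TO=np.array([.5371,.0038])
def ty(x,y,z): p=TO+TU*x/1000+TV*y/1000; return [p[0],p[1],z/1000]
def ity(P): d=np.array(P[:2])-TO; return np.array([d@TU,d@TV,P[2]])*1000
E
python3 - <<'E'
from h import *
from station import env
delta(ty(44,44,180),188.5)
im=env.snapshot("side");crop(im,240,40,380,220,4.2,"pics/s16.png")
E
```

```text
t 19.83 tcp [ 0.4804 -0.2447  0.184 ] yaw 174.64 q6 0.08 shift [  3.7  20.  284.9] turn -13.862530627857922 F [ 0.4 -0.1 -0.7] w 9.0
```

View pics/s16.png

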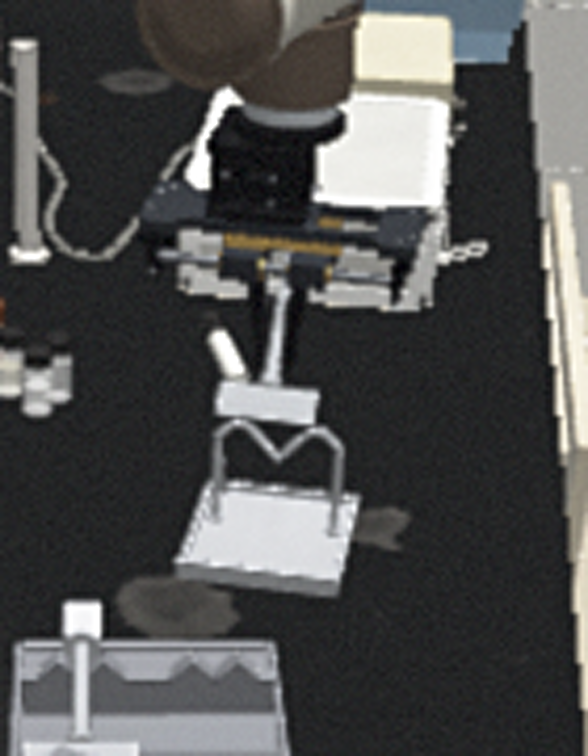

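Lifted, still at about 45°. Carry over the tray.

>>> {"api": "step_arm", "payload": {
  "steps": [
    [0,0,8,0,4],
    [0,1,28,-1,4],
    [0,4,58,-3,4],
    [0,7,95,-5,4],
    [0,10,133,-7,4],
    [0,13,170,-9,4],
    [0,15,206,-11,4],
    [0,18,240,-13,4],
    [0,19,265,-13.9,4],
    [0,20,280,-13.9,4]
  ]
}}

```text
time: 20.72
tcp_pos: [0.4851, 0.0389, 0.18]
tool_rot: [0.46, -0.536, 0.461, 0.537]
ft_force: [-0.0, 0.4, -1.5]
width: 0.0091
```

>>> {"api": "step_arm", "payload": {
  "steps": [
    [0,-1,5,0,4],
    [0,-1,5,0,4],
    [0,-1,5,0,4],
    [8,-1,5,0,4],
    [20,-1,5,0,4],
    [30,-1,5,0,4],
    [38,-1,5,0,4],
    [40,-1,5,0,4],
    [40,-1,5,0,4],
    [40,-1,5,0,4]
  ]
}}

```text
time: 21.55
tcp_pos: [0.4865, 0.0409, 0.1411]
tool_rot: [-0.462, 0.536, -0.462, -0.536]
ft_force: [0.4, 0.6, -1.4]
width: 0.009
```

Run:
```python
from h import *
from station import env
import pickle
delta(ty(44,44,140),188.5)
print(ity(env.read_state()["tcp_pos"]))
im=env.snapshot("side");crop(im,210,90,360,260,4.2,"pics/s17.png");cv2.imwrite("pics/s17f.png",im)
c=env.get_calibration("wrist");im=env.snapshot("wrist");cv2.imwrite("pics/w17.png",im);pickle.dump(c,open("w17.pkl","wb"))
im=env.snapshot("top");crop(im,230,150,340,260,6,"pics/t17.png")
```

```text
t 21.55 tcp [0.4865 0.0409 0.1411] yaw -171.51 q6 -0.27 shift [ 1.1 -0.5 -0.2] turn -0.009765322412022215 F [ 0.4  0.6 -1.4] w 9.0
[ 44.20027021  44.54055354 141.13738747]
```

View pics/s17.png

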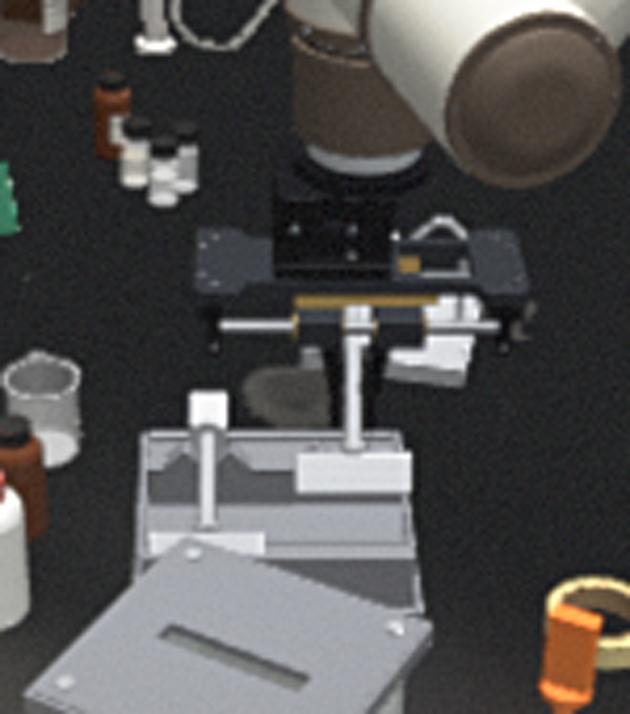

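View pics/w17.png

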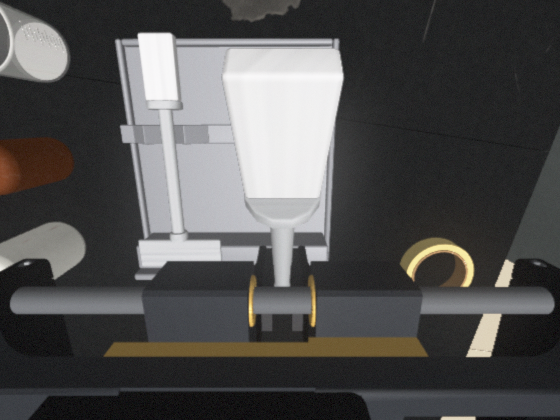

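View pics/t17.png

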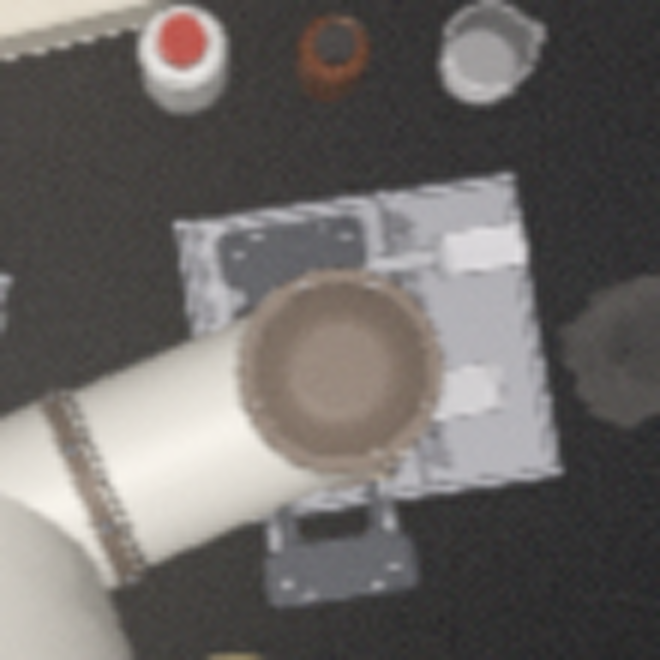

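Run:
```python
from h import *
s=cv2.imread("pics/side0.png");crop(s,238,185,315,235,10,"pics/trs.png")
```

```text
(no output)
```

View pics/trs.png

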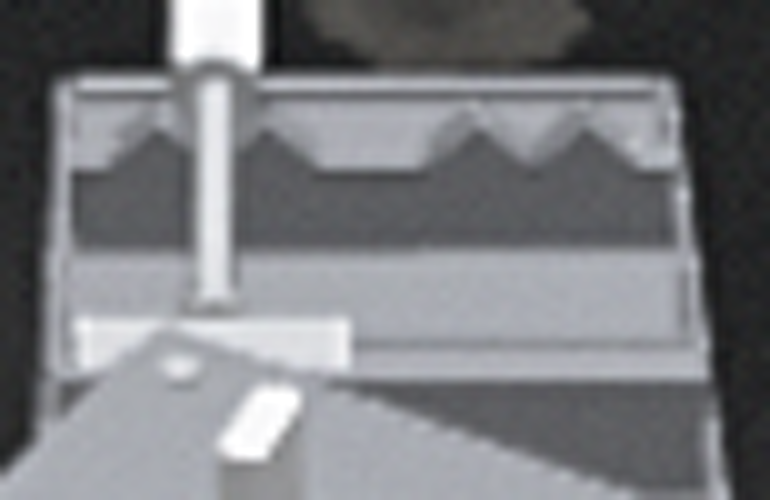

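Run:
```python
from h import *
import pickle
from station import env
S=Cam(env.get_calibration("side"));W1=Cam(pickle.load(open("w1.pkl","rb")))
g=lambda x,y:((x+.5)/4-.5+370,(y+.5)/4-.5)
k=lambda x,y:((x+.5)/10-.5+238,(y+.5)/10-.5+185)
for n,a,b in[("tooth1",(557,410),(478,132)),("tooth2",(583,492),(590,130)),("valley",(541,456),(530,162)),("shelf near corner of stored blade",(277,432),(352,318)),("blade low corner",(208,470),(350,375)),("shelf far corner front",(340,655),(697,345))]:
    P,e=tri([(W1,*g(*a)),(S,*k(*b))]);print(n,ity(P).round(1),e)
```

```text
tooth1 [-22.1  29.2  45.8] [0.3, 0.3]
tooth2 [-22.3  59.7  46. ] [0.8, 0.8]
valley [-17.8  43.4  38.6] [0.5, 0.5]
shelf near corner of stored blade [59.9 -8.  42.8] [1.6, 1.6]
blade low corner [85.2 -8.6 43.7] [1.1, 1.1]
shelf far corner front [61.2 80.6 32.9] [4.3, 4.3]
```

Run:
```python
from h import *
import pickle
from station import env
S=Cam(env.get_calibration("side"));W=Cam(pickle.load(open("w17.pkl","rb")))
k=lambda x,y:((x+.5)/4.2-.5+210,(y+.5)/4.2-.5+90)
def onplane(cam,u,v,yv):
    d=cam.ray(u,v);n=np.array([*TV,0]);o=np.array([*(TO+TV*yv/1000),0]);t=n@(o-cam.p)/(n@d);return cam.p+t*d
# width of blade gives range: lower-edge corners at y=44.5+-35
for c,y in(((298,490),9.5),((411,493),79.5)):
    print("x,z of lower corner vs plane", ity(onplane(S,*k(*c),y)).round(1))
# if edge height z assumed: x
for z in(.085,.09,.095): print([ity(S.plane(*k(*c),z)).round(1) for c in((298,490),(411,493))])
# tang top end from wrist at several z
for z in(.205,.215,.225): print("tang end",[ity(W.plane(*c,z)).round(1) for c in((228,52),(339,52))])
```

```text
x,z of lower corner vs plane [140.9   9.5 134. ]
x,z of lower corner vs plane [88.8 79.5 94.5]
[array([72.6, 12.6, 85. ]), array([75.7, 81. , 85. ])]
[array([79.6, 12.3, 90. ]), array([82.6, 80.2, 90. ])]
[array([86.5, 12. , 95. ]), array([89.6, 79.4, 95. ])]
tang end [array([-50. ,  32.5, 205. ]), array([-50. ,  57.1, 205. ])]
tang end [array([-48. ,  34.2, 215. ]), array([-48. ,  55.4, 215. ])]
tang end [array([-46. ,  35.8, 225. ]), array([-46. ,  53.7, 225. ])]
```

>>> {"api": "step_arm", "payload": {
  "steps": [
    [4,-0.5,0,0,4],
    [10,-0.5,0,0,4],
    [18,-0.5,0,0,4],
    [26,-0.5,0,0,4],
    [33,-0.5,0,0,4],
    [38,-0.5,0,0,4],
    [42,-0.5,0,0,4],
    [44,-0.5,0,0,4],
    [44,-0.5,0,0,4],
    [44,-0.5,0,0,4]
  ],
  "force": 14
}}

```text
time: 22.53
tcp_pos: [0.4869, 0.0414, 0.0971]
tool_rot: [-0.461, 0.536, -0.461, -0.536]
ft_force: [-0.6, 0.5, -1.6]
width: 0.0095
```

Run:
```python
from h import *
from station import env
delta(ty(44,44,93),188.5)
print(ity(env.read_state()["tcp_pos"]))
im=env.snapshot("side");crop(im,210,90,360,260,4.2,"pics/s18.png")
```

```text
t 22.53 tcp [0.4869 0.0414 0.0971] yaw -171.47 q6 -0.27 shift [ 4.1 -0.1 -0.6] turn 0.025462742194577004 F [-0.6  0.5 -1.6] w 9.5
[44.57631871 44.06282842 97.08680783]
```

View pics/s18.png

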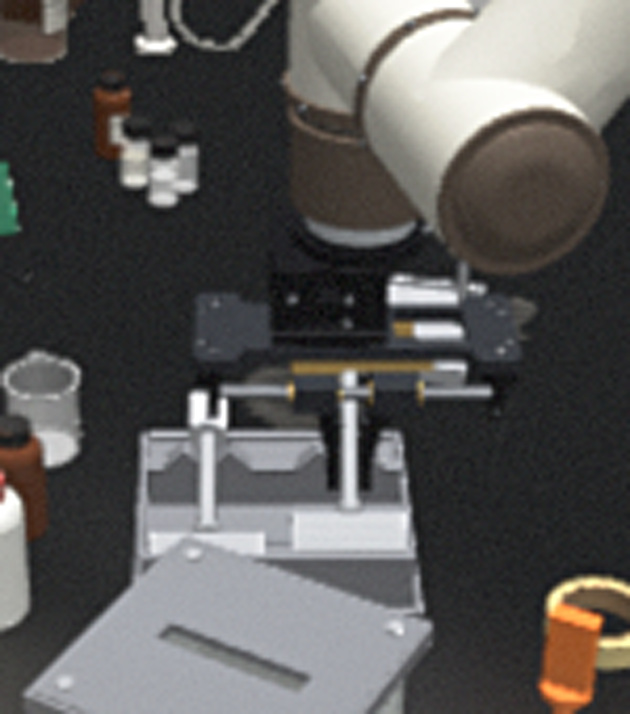

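>>> {"api": "step_arm", "payload": {
  "steps": [
    [2,0,-0.3,0,4],
    [4,0,-0.5,0,4],
    [6.5,0,-2.7,0,4],
    [9,0,-5,0,4],
    [12,0,-7.3,0,4],
    [15.5,0,-9.5,0,4],
    [19,0,-11.3,0,4],
    [22,0,-13,0,4],
    [22,0,-13,0,4],
    [22,0,-13,0,4]
  ],
  "force": 12
}}

```text
time: 23.42
tcp_pos: [0.4884, 0.0282, 0.0746]
tool_rot: [0.461, -0.535, 0.462, 0.536]
ft_force: [-1.2, -0.1, 0.2]
width: 0.0095
```

Run:
```python
from h import *
from station import env
delta(ty(31.5,44,75),188.5)
print(ity(env.read_state()["tcp_pos"]))
im=env.snapshot("side");crop(im,210,90,360,260,4.2,"pics/s19.png")
im=env.snapshot("wrist");cv2.imwrite("pics/w19.png",im)
```

```text
t 23.42 tcp [0.4884 0.0282 0.0746] yaw -171.5 q6 -0.24 shift [-0.4 -0.5  0.2] turn -0.0031257217559641504 F [-1.2 -0.1  0.2] w 9.5
[31.32819829 44.5461099  74.63195448]
```

View pics/s19.png

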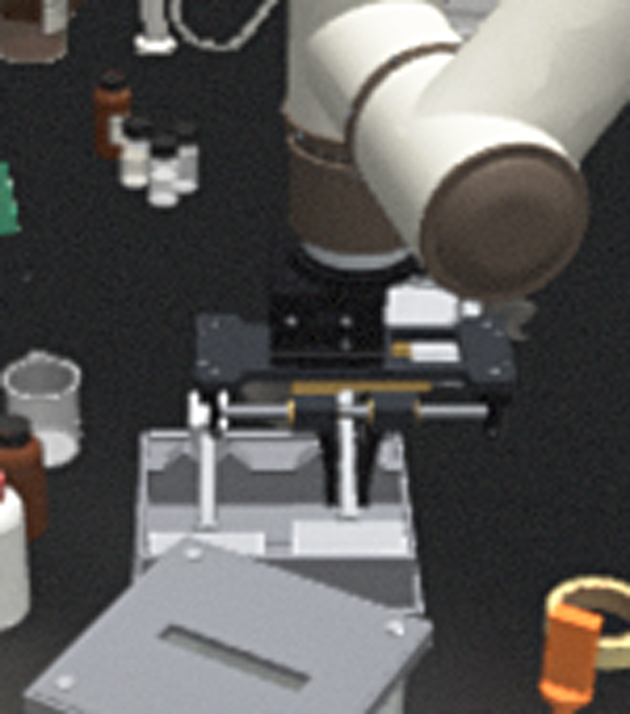

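View pics/w19.png

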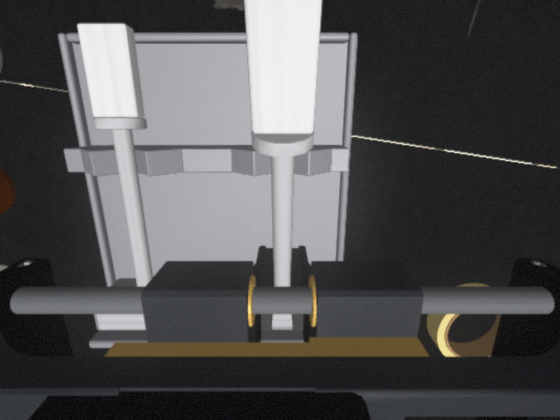

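>>> {"api": "step_arm", "payload": {
  "steps": [
    [3,0,-1,0,4],
    [6.5,-0.3,-2,0,4],
    [10,-0.3,-2.7,0,4],
    [13,-0.3,-3.2,0,4],
    [16,-0.3,-3.4,0,4],
    [18.5,-0.3,-3.5,0,4],
    [20.5,-0.3,-3.5,0,4],
    [21,-0.3,-3.5,0,4],
    [21,-0.3,-3.5,0,4],
    [21,-0.3,-3.5,0,4]
  ]
}}

```text
time: 24.35
tcp_pos: [0.4894, 0.0248, 0.0553]
tool_rot: [-0.461, 0.536, -0.461, -0.536]
ft_force: [-3.4, -1.3, 12.6]
width: 0.0096
```

Run:
```python
from h import *
from station import env
delta(ty(28,44,53.7),188.5)
print(ity(env.read_state()["tcp_pos"]))
im=env.snapshot("side");crop(im,210,90,360,260,4.2,"pics/s20.png")
im=env.snapshot("wrist");cv2.imwrite("pics/w20.png",im)
```

```text
t 24.35 tcp [0.4894 0.0248 0.0553] yaw -171.43 q6 -0.23 shift [ 1.6 -0.   0.2] turn 0.06845284177052235 F [-3.4 -1.3 12.6] w 9.6
[27.85062769 44.02030011 55.34485271]
```

View pics/s20.png

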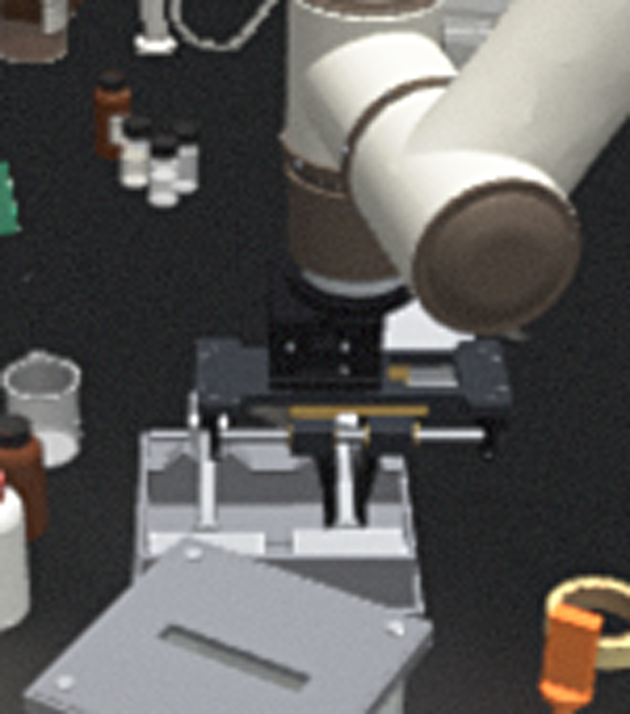

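View pics/w20.png

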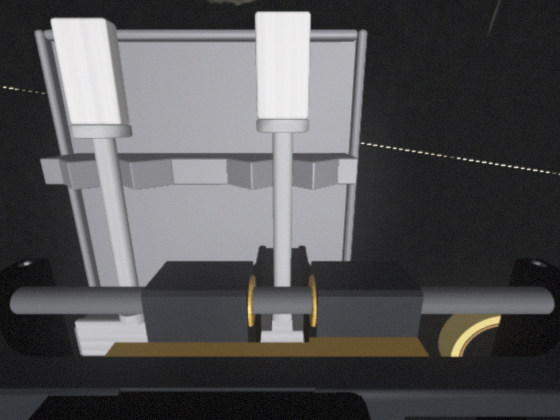

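>>> {"api": "step_arm", "payload": {
  "steps": [
    [-1,0,0,0,4],
    [-1.5,0,0,0,4],
    [-1.5,0,0,0,10],
    [-1.5,0,0,0,16],
    [-1.5,0,0,0,26],
    [-1.5,0,0,0,36],
    [-1.5,0,0,0,40],
    [-1.5,0,0,0,40],
    [-8,0,0,0,40],
    [-20,0,0,0,40]
  ]
}}

```text
time: 25.28
tcp_pos: [0.4886, 0.0247, 0.0734]
tool_rot: [0.461, -0.535, 0.463, 0.536]
ft_force: [-0.2, 0.4, 0.2]
width: 0.0389
```

>>> {"api": "step_arm", "payload": {
  "steps": [
    [-15,0,0,0,40],
    [-35,0,0,0,40],
    [-60,0,0,0,40],
    [-90,0,0,0,40],
    [-120,0,0,0,40],
    [-150,0,10,0,40],
    [-175,0,30,0,40],
    [-190,0,50,0,40],
    [-200,0,60,0,40],
    [-200,0,60,0,40]
  ]
}}

```text
time: 26.12
tcp_pos: [0.4814, 0.086, 0.2767]
tool_rot: [-0.462, 0.537, -0.459, -0.536]
ft_force: [0.7, -0.8, -0.1]
width: 0.04
```

Run:
```python
from h import *
from station import env
import pickle
delta(ty(85,44,250),188.5)
im=env.snapshot("side");cv2.imwrite("pics/s21f.png",im);crop(im,210,90,360,260,4.2,"pics/s21.png")
c=env.get_calibration("wrist");im=env.snapshot("wrist");cv2.imwrite("pics/w21.png",im);pickle.dump(c,open("w21.pkl","wb"))
```

```text
t 26.12 tcp [0.4814 0.086  0.2767] yaw -171.33 q6 -0.36 shift [26.7  1.2 -4.6] turn 0.17301436762272715 F [ 0.7 -0.8 -0.1] w 40.0
```

View pics/s21f.png

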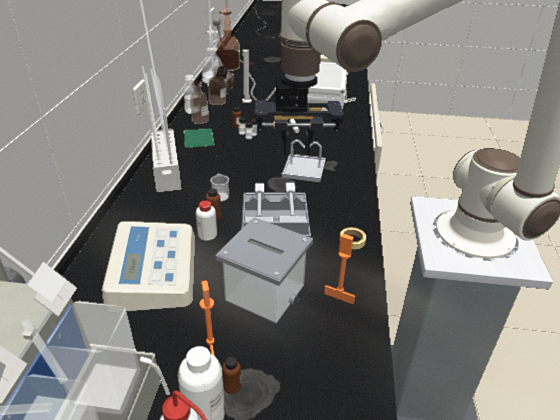

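View pics/w21.png

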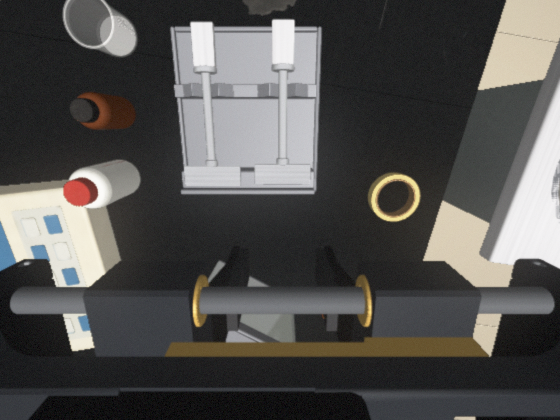

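View pics/s21.png

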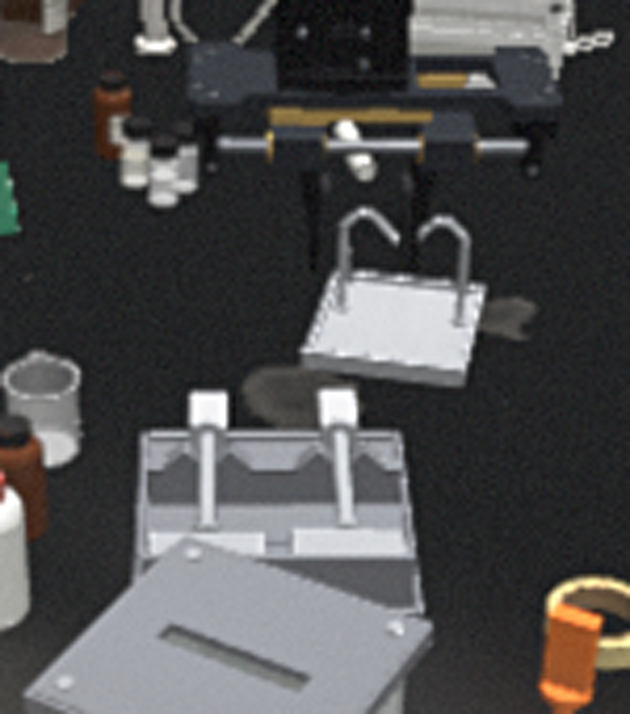

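Both lie alike. I'll compare the numbers for the two paddles before handing in.

Run:
```python
from h import *
import pickle
im=cv2.imread("pics/w21.png");crop(im,160,10,335,205,3.9,"pics/w21c.png")
```

```text
(no output)
```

View pics/w21c.png

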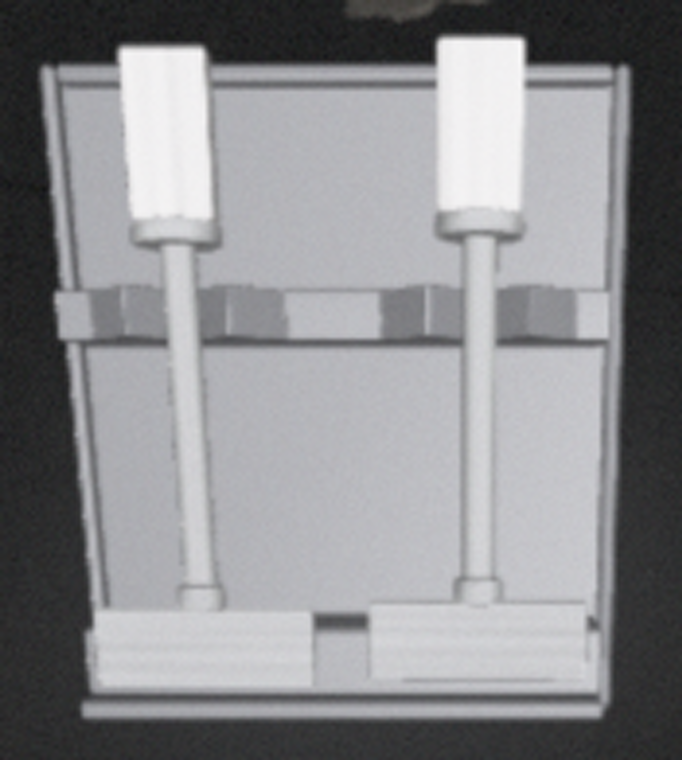

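Run:
```python
from h import *
import pickle
from station import env
W=Cam(pickle.load(open("w21.pkl","rb")))
f=lambda x,y:((x+.5)/3.9-.5+160,(y+.5)/3.9-.5+10)
for n,q,z in[("new edge L",(370,682),.044),("new edge R",(586,681),.044),("old edge L",(95,686),.044),("old edge R",(312,686),.044),("new tang end",(481,38),.047),("old tang end",(162,46),.047),("new shaft mid",(478,450),.047),("old shaft mid",(192,450),.047)]:
    print(n,ity(W.plane(*f(*q),z)).round(1))
```

```text
new edge L [84.   9.1 44. ]
new edge R [83.4 78.7 44. ]
old edge L [ 85.5 -79.8  44. ]
old edge R [85.3 -9.7 44. ]
new tang end [-96.3  44.2  47. ]
old tang end [-94.2 -43.5  47. ]
new shaft mid [12.1 43.7 47. ]
old shaft mid [ 12.3 -42.7  47. ]
```

Run:
```python
from station import env
print(env.close_job()); s=env.read_state(); print(s["time"])
```

```text
the job is handed in; nothing more can be done
None
the job is handed in; nothing more can be done
```

The job is done and handed in at about 26 s of the 69 s allowed.

**What I did**
- I gripped the paddle across its tang, lifted it slightly, turned it about 97° into line with the slot and drew it out without snagging.
- I tilted it against the wire V to about 45° with its blade edge in the pan, let go, and it rested there for over 2 s.
- I took it again by the shaft, rotated it flat against the shelf of the tray and let go.

**Last checks**
- **Position:** the lower blade edge is at tray x ≈ 83.7 mm, against 85 nominal. The stored paddle's edge measures 85.4 mm.
- **Alignment:** the shaft is at y ≈ 44 mm, seated in the V, and the tang points the same way as on the stored paddle. The new paddle sits about 1.5–2 mm further towards the tang side than the stored one.
- **Surroundings:** the bottles, the beaker, the stored paddle and the orange look-alikes look unmoved, by eye in the pictures. The gripper was about 20 cm above the tray and touching nothing.
- **Forces:** the largest reading in my end-of-move checks was about 13 N, during the final press into the tray. I did not sample the force between checks.
- **Disagreements:** the measured tool pose was up to 4 mm from the target in a few moves, and I corrected that before gripping. One check of the shelf's front corner against the tray fitted poorly (4 mm ray residual) and I did not use it.

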